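Hang the drilled sample tile on the carousel's free hook

TASK

Turn the tile carousel by one of its upright pegs until its free hook stands over the brass pointer on the foot. Then take the drilled white tile from the inclined shelf and hang it by its hole on that hook, gently, so that it hangs free behind the hook's upturned tip with the hook still over the pointer (the hooks are clamped at slightly different heights: feel for this one); leave the undrilled tile where it leans.

Things in the scene. Friction and masses are not known exactly. Their poses are not given: they have to be found in the camera images.
- carousel: fixed stand of the tile carousel: dark steel foot disc 170 mm across, column 22 mm thick. Origin on the vertical turning axis at the table; the brass pointer on the foot runs along the body's -x to 154 mm from the axis, 6 mm high. The rotor on top (hub 68 mm across, top 160 mm over the table) has four hooks 90 degrees apart, three of them with a white tile that swings a little.
- rotor (a joint): angle of the rotor about the vertical axis, rad, counter-clockwise from above; 0 = free hook exactly over the pointer (2 pi is the same place). It turns both ways without end, has no notches, and stays where it is left; about 1 N at a peg turns it.
- peg_0 (a point): grip point of one of the four upright steel turning pegs, on its axis, 180 mm over the table. Pegs are 12 mm thick, 60 mm from the turning axis, halfway between hooks, tops at 194 mm, bare for 35 mm below. This one stands 45 degrees counter-clockwise from the free hook, the others 90 degrees apart. Grip any peg and lead it round the axis.
- empty_hook (a point): middle of the free hook's height range: 108 mm from the turning axis (x axis points to it), 150 mm over the table. The wire's level part really runs 0 to 12 mm above or below this point, at a height NOT reported: feel for it, e.g. lower the tile's lower edge onto the wire. The wire turns with the rotor; z is up.
- station (a point): where the point empty_hook is to stand: 108 mm from the axis, straight over the pointer, 150 mm over the table. Every hook: level 6 mm steel wire running outward from a collar 24 mm across (face 96 mm from the axis) to 118 mm, there bent up at 45 degrees, ending 130 mm out, 12 mm higher (axis lines). Its stem is clamped firmly in its spoke; it does not give.
- tile_shelf: fixed light-wood inclined shelf, foot 110 x 190 mm. Origin at the middle of the foot's underside; front looks along its -x. The backstop (76 mm tall, 180 mm wide) leans back 30 degrees from upright, top toward +x; the ledge under the tiles has a lip 6 mm high, 25 mm in front of the backstop. Two tiles lean on it side by side, either one on either side.
- tile: the drilled white ceramic tile, loose, 66 mm wide (y), 140 mm tall (z), 5 mm thick (x), 0.08 to 0.15 kg. Origin in the middle of its lower edge, z up along the tile, x through its thickness; on the shelf it leans back 30 degrees, with its upper 60 mm standing free above the backstop.
- tile_hole (a point): centre of the tile's round hole, 17 mm in diameter, 85 mm above the lower edge and 55 mm below the upper edge, on the middle line. The axes are the tile's. The wire's bend passes with little play (about 1.5 mm up or down, the tile upright, moving in and down at 45 degrees along the bend).
- blank_tile: the undrilled white tile of the same size, loose, origin and axes as the drilled one; to be left leaning on the shelf.

How it is judged:
On the way, in this order (a step that is already met when the one before it is completed fails the run):
1. the free hook stands at rest over the brass pointer, within 15 mm at the seat, before the tile is brought to it (horizontal distance between empty_hook and station below 0.015 m and velocity of joint rotor between -0.1 and 0.1 rad/s and distance between tile_hole and empty_hook above 0.08 m), for 0.3 s.
2. the drilled tile's hole is over the wire of the free hook, behind the bend (z of tile_hole in the frame of empty_hook between -0.022 and 0.014 m and horizontal distance between tile_hole and empty_hook below 0.016 m and angle between tile's own z axis and vertical below 0.35 rad), for 0.2 s.
At the end, for the whole second after the job is handed in: the drilled tile hangs at rest by its hole on the free hook (hole centre 22 mm below to 12 mm above the point empty_hook, within 15 mm along and 8 mm across), upright within 0.35 rad; that point is within 20 mm of its place over the pointer; the undrilled tile is within 20 mm of its start (z of tile_hole in the frame of empty_hook between -0.022 and 0.012 m and y of tile_hole in the frame of empty_hook between -0.008 and 0.008 m and x of tile_hole in the frame of empty_hook between -0.015 and 0.015 m and angle between tile's own z axis and vertical below 0.35 rad and linear speed of tile below 0.05 m/s and horizontal distance between empty_hook and station below 0.02 m and distance of blank_tile from where it was at the start of the episode below 0.02 m); the robot touches nothing.
It fails at once if the tile is knocked or pressed against the carousel with more than 25 N (contact force between tile and carousel above 25 N).
It fails at once if the undrilled tile is shifted more than 20 mm (distance of blank_tile from where it was at the start of the episode above 0.02 m).
It also fails if it takes over 67 s, if anything falls off the work surface, if the arm or the gripper's body presses on something with over 40 N, if the wrist force passes 120 N, or if a joint passes its speed limit or range.

ROBOT

A 7-joint arm with a two-finger parallel gripper is mounted at the origin on a cart in front of the work surface, level with it; the furniture and walls round the work are solid. World frame = base frame: x ahead of the robot, y to its left, z up, the work surface at z = 0. Lengths are in m, angles in rad, forces in N, time in s.
With the tool pointing down it reaches from about 0.35 to 0.9 m from the base axis. Payload 19.9 kg.
Tool frame: the origin (TCP) lies at the very end of the fingers, on their centre line; the grasp point (between the pads) lies 19 mm behind it; z points along the fingers, y is the direction in which the jaws open and shut (so a half turn about z gives the same grasp; the last joint's range is limited). The gripper opens to 94 mm and grips with 3 to 60 N. Pads are 16 mm wide; open, the fingers measure 119 mm over their backs; the gripper's body (75 mm by 177 mm) begins 78 mm behind the grasp point.
Start: joints at [-1.379, 0.417, -0.01, 1.614, 0.005, 1.111, -0.053], TCP at [0.145, 0.608, 0.205] pointing down, gripper open.
Joint ranges: [-2.81, 2.81], [-0.39, 2.02], [-1.27, 1.25], [0.06, 2.57], [-1.19, 4.33], [0.19, 2], [-2.82, 2.82]. Speed limits (rad/s): [1.89, 1.89, 2.39, 2.39, 3.01, 3.01, 3.01].

INTERFACE

Orientations are given as a rotation vector (axis times angle).
In Python, from cell import sense, optics, robot gives the robot as it stands.
- The arm moves only by the tool jog_arm, never from a script. Its argument "plan" is one flat list of numbers, 4 for each row, row after row: the shift along the world's x, y, z in units of 25 mm (1.0 is 25 mm), then the turn about the world's z in units of 5 degrees (1.0 is 5 degrees). In form: [dx, dy, dz, twist, dx, dy, dz, twist, ...]. A call has 1 to 20 rows; each row is the pose to reach, as a shift and turn from the pose commanded when the call began; what a row does not reach only later rows make up. A row lasts 1/12 s, in which the tool goes at most 41.7 mm and 7.16 degrees, less where a joint would pass 70% of its speed; a pose out of reach is approached as far as the arm can. A call with a gripper value outside its range is refused whole. "fingers" is the gripper command: -1 is fully open, 1 is shut, values between are in proportion, set as the call begins (left out, the last holds). The fingers move at their own pace and stop on an object; "grip_force" is the grip in N (left out, the last holds). Time passes only in rows, so rows that repeat a pose let the fingers close. It gives the time, the measured TCP pose, the force and the opening at its end, in the units of the state.
- sense(): the state, without advancing time (a new reading comes with each control period).
- optics.get_image(name): name is "scene" or "top" or "wrist"; returns a dict with "color" (420x560x3 uint8, red, green, blue), "range_z" (420x560 float32, m along the optical axis (not along the pixel's ray), 0 where there is no reading), "camera_matrix" (3x3 intrinsics, pixels), "D" ([k1, k2, p1, p2, k3] as OpenCV has them; the pictures are not rectified), "world_from_camera" (4x4, takes a point from camera to world coordinates); the wrist camera has in their place "T_tool_cam" (4x4, takes a point from camera to tool coordinates, whose origin is the TCP and whose axes are the flange's). Camera axes: x right, y down, z forward; pixel columns grow to the right and rows downward; lengths in m; the calibration is good to about 2 mm. A picture is of the moment at which its call begins: read the wrist's pose just before it.
- robot.sign_off(): hands the job in, once; it reports no verdict.
The state is a dict: "clock": time; "joint_positions": joint angles; "dq": joint speeds; "joint_torque": joint torques, N m; "tcp_pos": TCP position; "ee_rot": TCP orientation; "ft_force": force on the tool from outside, world axes, zero at the start; "moment": the same for the moment, N m; "gripper_width": finger opening in m.
Only numpy, scipy, OpenCV 4.12 (cv2) and the standard library are available. Lean on these libraries where they do the work, as an engineer would, in place of code of your own. Each camera call takes 0.05 s, during which the arm holds its last target.

## Working session

There is one attempt and no reset: what is moved stays moved. The work goes in short steps, Python scripts to look and compute and a tool call to move; the robot and the scene stay as the last step left them, time stands still between calls to the robot, and variables do not carry over. Pictures are saved under pics/ and viewed, and the job is handed in when it is done.

Besides the shell and the picture viewer there is one more tool, called after "Emit:" by a JSON object that holds its "api" and its "payload", one argument or row to a line. jog_arm: Moves the arm, as the interface text tells. Its arguments: {"type":"object","properties":{"plan":{"type":"array"},"fingers":{"type":"number"},"grip_force":{"type":"number"}},"required":["plan"]}

```bash
mkdir -p pics; ls
python3 - <<'E'
from cell import sense, optics, robot
import cv2,numpy as np
s=sense();print(s)
for n in ["scene","top","wrist"]:
    im=optics.get_image(n)
    cv2.imwrite(f"pics/{n}0.png",im["color"][:,:,::-1])
    np.savez(f"{n}0.npz",**im)
    print(n,im["camera_matrix"],im["D"],im.get("world_from_camera",im.get("T_tool_cam")))
E
```

```text
pics
{'clock': 0.0, 'joint_positions': array([-1.37847393,  0.41797564, -0.01032059,  1.61413072,  0.00470856,
        1.11070854, -0.05303281]), 'dq': array([ 8.91990675e-04,  1.22666290e-03, -4.63232342e-04,  4.81767181e-04,
        8.99703746e-05,  4.66328204e-04,  1.71914947e-03]), 'joint_torque': array([ 1.88396261e-04, -8.51265621e+01,  6.39275126e-01, -4.25992084e+01,
       -4.88251832e-02,  1.87235128e-02,  1.17026457e-04]), 'tcp_pos': array([0.14473155, 0.60764128, 0.20484244]), 'ee_rot': array([-3.66453004e-01, -3.12009668e+00,  1.88088306e-03]), 'ft_force': array([ 0.34625611,  0.18523577, -0.53995337]), 'moment': array([ 0.00530468,  0.03081313, -0.00891354]), 'gripper_width': 0.09413585744931376}
scene [[546.28393094   0.         274.36229954]
 [  0.         546.28393094 206.76696552]
 [  0.           0.           1.        ]] [-0.17667224  0.          0.          0.          0.        ] [[ 0.83784839 -0.33543101  0.43069259  0.01534953]
 [-0.54575874 -0.53281723  0.64672498 -0.72604689]
 [ 0.01254882 -0.77691173 -0.62948446  0.90341972]
 [ 0.          0.          0.   
[... 240 characters left out ...]
63e-01  1.78854717e-01  3.38479747e-01]
 [-9.99997604e-01 -2.13692972e-03  4.75842240e-04  2.69663916e-02]
 [-8.59684036e-05 -1.78855329e-01 -9.83875380e-01  1.19414197e+00]
 [ 0.00000000e+00  0.00000000e+00  0.00000000e+00  1.00000000e+00]]
wrist [[306.84278665   0.         276.07932532]
 [  0.         306.84278665 208.24599072]
 [  0.           0.           1.        ]] [0.00635006 0.         0.         0.         0.        ] [[-1.12015087e-03 -9.67933458e-01 -2.51204232e-01  7.27814622e-02]
 [ 9.99999029e-01 -8.75969563e-04 -1.08385729e-03 -2.26459369e-04]
 [ 8.29054474e-04 -2.51205202e-01  9.67933499e-01 -1.80408371e-01]
 [ 0.00000000e+00  0.00000000e+00  0.00000000e+00  1.00000000e+00]]
```

View pics/scene0.png

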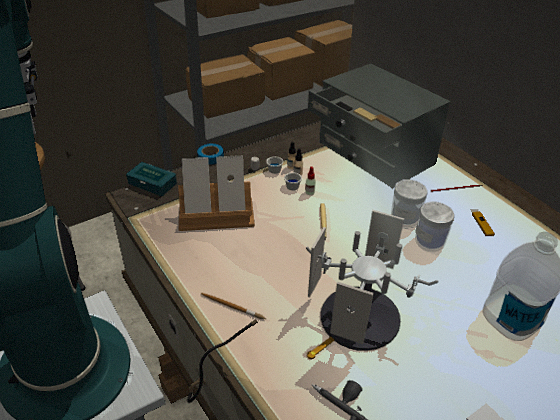

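View pics/top0.png

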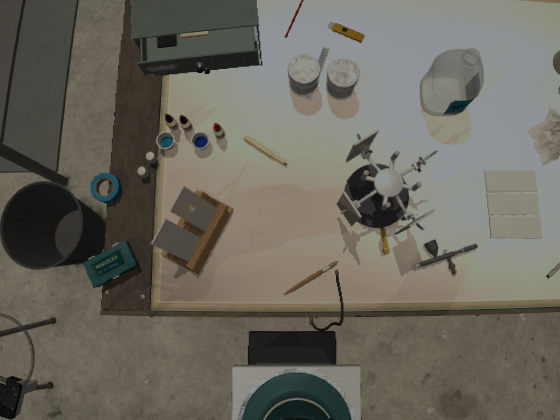

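View pics/wrist0.png

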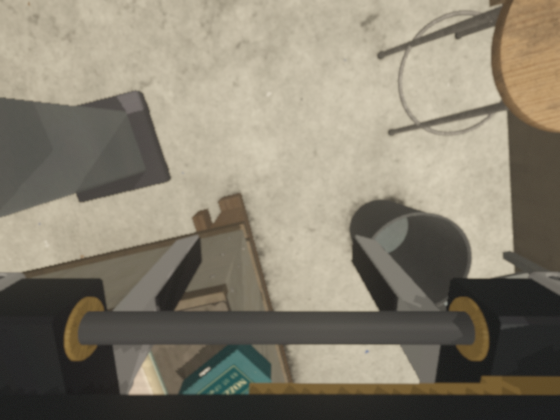

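```bash
cat > h.py <<'E'
import numpy as np,cv2
def load(n): return dict(np.load(n+'.npz'))
def rays(im,px):
    px=np.array(px,float).reshape(-1,1,2)
    u=cv2.undistortPoints(px,im['camera_matrix'],im['D']).reshape(-1,2)
    return np.c_[u,np.ones(len(u))]
def plane(im,px,z,T=None):
    T=im['world_from_camera'] if T is None else T
    d=rays(im,px)@T[:3,:3].T; o=T[:3,3]
    return o+d*((z-o[2])/d[:,2])[:,None]
def cloud(im,T=None):
    T=im['world_from_camera'] if T is None else T
    h,w=im['range_z'].shape
    v,u=np.mgrid[:h,:w]; r=rays(im,np.c_[u.ravel(),v.ravel()])*im['range_z'].reshape(-1,1)
    return (r@T[:3,:3].T+T[:3,3]).reshape(h,w,3)
def proj(im,P,T=None):
    T=im['world_from_camera'] if T is None else T
    Ti=np.linalg.inv(T)
    r=cv2.Rodrigues(Ti[:3,:3])[0]
    return cv2.projectPoints(np.array(P,float).reshape(-1,3),r,Ti[:3,3],im['camera_matrix'],im['D'])[0].reshape(-1,2)
E
python3 - <<'E'
from h import *
for n,(x0,y0,x1,y1) in {'scene':(270,190,450,370),'top':(320,110,460,270)}.items():
    im=load(n+'0'); c=im['color'][y0:y1,x0:x1,::-1]
    k=4 if n=='top' else 3.3
    cv2.imwrite(f'pics/{n}_car.png',cv2.resize(c,None,fx=k,fy=k,interpolation=cv2.INTER_CUBIC))
for n,(x0,y0,x1,y1) in {'scene':(165,140,270,240),'top':(140,175,245,280)}.items():
    im=load(n+'0'); c=im['color'][y0:y1,x0:x1,::-1]
    cv2.imwrite(f'pics/{n}_shelf.png',cv2.resize(c,None,fx=5,fy=5,interpolation=cv2.INTER_CUBIC))
t=load('top0');C=cloud(t);s=load('scene0');S=cloud(s)
for p in [(300,240),(400,60),(470,150)]: print('top table',C[p[1],p[0]])
for p in [(250,250),(400,390)]: print('scene table',S[p[1],p[0]])
for n,c in (('t',C),('s',S)):
    m=(abs(c[...,0]-.5)<.4)&(abs(c[...,1])<.5); 
    ys,xs=np.where((c[...,2]>.1)&m); print(n,len(ys))
E
```

```text
top table [ 0.46400618 -0.01176041 -0.00060212]
top table [ 0.9679477  -0.29439811  0.0016105 ]
top table [ 0.70678207 -0.47309905  0.00156735]
scene table [0.4936312  0.09420713 0.00131978]
scene table [ 0.53224683 -0.39109777  0.00194498]
t 9111
s 12831
```

View pics/top_car.png

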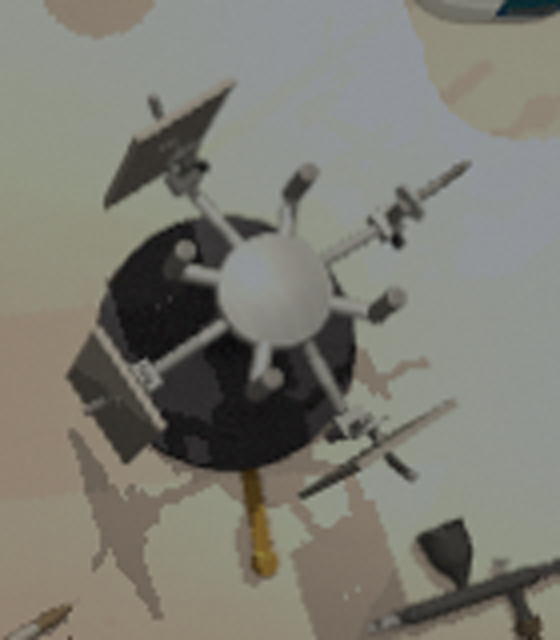

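View pics/scene_car.png

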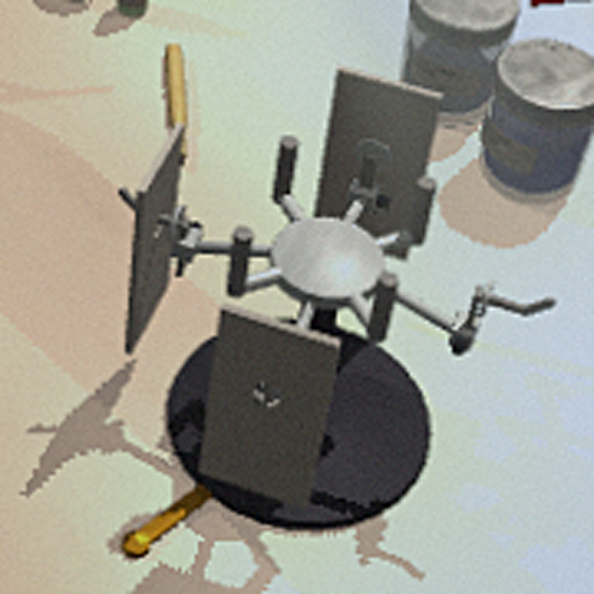

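View pics/top_shelf.png

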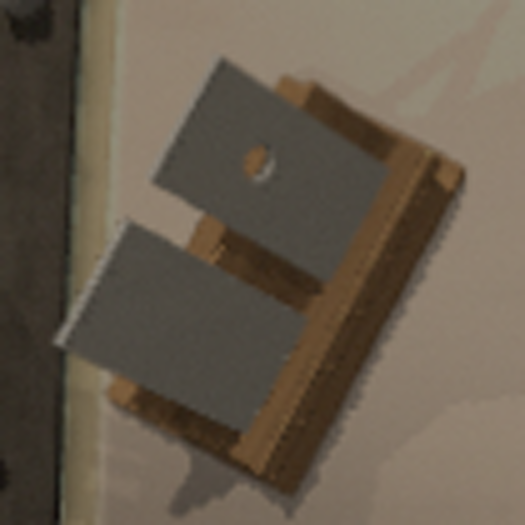

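View pics/scene_shelf.png

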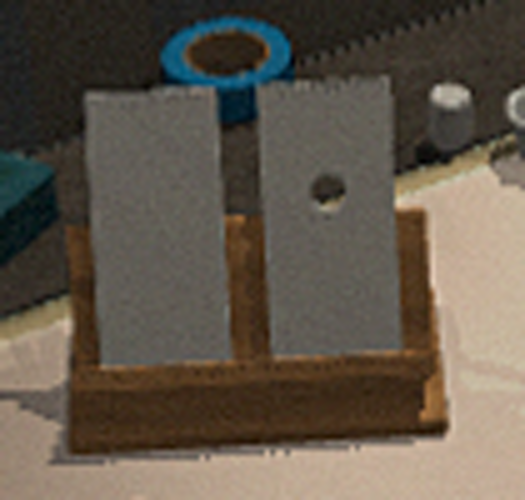

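Run:
```python
from h import *
t=load('top0');C=cloud(t);s=load('scene0');S=cloud(s)
# axis from hub (depth)
for n,im,c in(('t',t,C),('s',s,S)):
    x0=np.array([.55,-.2])
    m=(abs(c[...,2]-.160)<.006)&(np.hypot(c[...,0]-.57,c[...,1]+.22)<.09)
    m=cv2.morphologyEx(m.astype(np.uint8),cv2.MORPH_OPEN,np.ones((5,5)))
    nl,l,st,ce=cv2.connectedComponentsWithStats(m); i=1+np.argmax(st[1:,4]) if nl>1 else 0
    cs,_=cv2.findContours((l==i).astype(np.uint8),0,1)
    e=cv2.minEnclosingCircle(cs[0]); print(n,'hub',st[i],ce[i],e, plane(im,[ce[i]],.16), 'meanz',c[l==i].mean(0))
    hsv=cv2.cvtColor(im['color'],cv2.COLOR_RGB2HSV)
    # brass
    b=(hsv[...,0]>12)&(hsv[...,0]<28)&(hsv[...,1]>140)&(hsv[...,2]>50)&(np.hypot(c[...,0]-.57,c[...,1]+.22)<.25)&(c[...,2]<.02)
    nl,l,st,ce=cv2.connectedComponentsWithStats(b.astype(np.uint8))
    for i in range(1,nl):
        if st[i,4]>15:
            ys,xs=np.where(l==i); P=plane(im,np.c_[xs,ys],.005)
            print('brass',st[i],plane(im,[ce[i]],.005),P[:,0].min(),P[:,0].max())
            vx=cv2.fitLine(P[:,:2].astype(np.float32),cv2.DIST_HUBER,0,.001,.001).ravel();print(vx)
    # dark foot
    d=(hsv[...,2]<45)&(np.hypot(c[...,0]-.57,c[...,1]+.22)<.12)&(c[...,2]<.03)
    ys,xs=np.where(d);P=plane(im,np.c_[xs,ys],.01);
    hull=cv2.convexHull(P[:,:2].astype(np.float32)).reshape(-1,2);print('foot',cv2.minEnclosingCircle(hull),C.shape)
    # high things: peg tops
    m=(abs(c[...,2]-.192)<.006)&(np.hypot(c[...,0]-.57,c[...,1]+.22)<.09)
    nl,l,st,ce=cv2.connectedComponentsWithStats(m.astype(np.uint8))
    for i in range(1,nl): print('peg',st[i],c[l==i].mean(0))
```

```text
t hub [375 170  26  25 453] [388.29359823 181.79028698] ((388.5, 181.5), 13.729630470275879) [[ 0.58012485 -0.20842939  0.16      ]] meanz [ 0.58044329 -0.20872287  0.15877785]
brass [381 228   8  26  97] [[ 0.46042523 -0.2270848   0.005     ]] 0.4300811790722949 0.4943821450537751
[ 0.99087137  0.13481076  0.45390904 -0.22793318]
foot ((0.5790439248085022, -0.2094051092863083), 0.08375728130340576) (420, 560, 3)
peg [394 151   6   6  26] [ 0.63788719 -0.22176632  0.19393346]
peg [363 170   6   6  26] [ 0.59336396 -0.15113937  0.19288726]
peg [416 181   6   6  27] [ 0.56847986 -0.26819273  0.19387668]
peg [385 202   6   6  28] [ 0.52208011 -0.19715933  0.19318485]
s hub [353 256  33  23 596] [368.85234899 266.8942953 ] ((369.1705627441406, 267.1064147949219), 16.353500366210938) [[ 0.57752105 -0.21284596  0.16      ]] meanz [ 0.57870852 -0.21174686  0.15857531]
brass [307 337  27  21 162] [[ 0.46164093 -0.22711299  0.005     ]] 0.42890825246201597 0.4977537999546367
[ 0.9899787   0.14121707  0.46181652 -0.22709809]
foot ((0.5790680646896362, -0.21392019093036652), 0.08630505949258804) (420, 560, 3)
peg [355 231   5   8  32] [ 0.59220704 -0.15352936  0.19269017]
peg [396 243   6   8  34] [ 0.638037   -0.22469472  0.19244101]
peg [341 258   6   9  43] [ 0.52121197 -0.199727    0.19273983]
peg [384 272   7   8  40] [ 0.56697744 -0.2705697   0.19201542]
```

Run:
```python
from h import *
t=load('top0');C=cloud(t);s=load('scene0');S=cloud(s)
for n,im,c in(('t',t,C),('s',s,S)):
    hsv=cv2.cvtColor(im['color'],cv2.COLOR_RGB2HSV)
    box=((140,245,175,280) if n=='t' else (165,270,140,240))
    roi=np.zeros(c.shape[:2],bool); roi[box[2]:box[3],box[0]:box[1]]=1
    print(hsv[250,180],hsv[190,195],hsv[215,205])
    m=roi&(hsv[...,1]<60)&(c[...,2]>.04)&(c[...,2]<.17)&(c[...,0]>.2)
    m=cv2.morphologyEx(m.astype(np.uint8),cv2.MORPH_OPEN,np.ones((3,3)))
    nl,l,st,ce=cv2.connectedComponentsWithStats(m)
    for i in range(1,nl):
        if st[i,4]<300: continue
        P=c[l==i]; 
        mu=P.mean(0); 
        # robust plane
        A=np.c_[P[:,:2],np.ones(len(P))]; w=np.ones(len(P))
        for k in range(6):
            co=np.linalg.lstsq(A*w[:,None],P[:,2]*w,rcond=None)[0]; r=A@co-P[:,2]; w=1/(1+(r/.003)**2)
        nn=np.r_[-co[:2],1]/np.linalg.norm(np.r_[-co[:2],1])
        print(n,st[i],'tilt of plane from vertical',np.degrees(np.arcsin(nn[2])),'normal az',np.degrees(np.arctan2(nn[1],nn[0])))
        cs,_=cv2.findContours((l==i).astype(np.uint8),0,1); b=cv2.minAreaRect(max(cs,key=len));
        q=cv2.approxPolyDP(cv2.convexHull(max(cs,key=len)),4,True).reshape(-1,2)
        r=rays(im,q)@im['world_from_camera'][:3,:3].T;o=im['world_from_camera'][:3,3]
        tt=(co[2]+o[0]*co[0]+o[1]*co[1]-o[2])/(r[:,2]-r[:,:2]@co[:2])
        print(np.round(o+r*tt[:,None],4), q.tolist())
```

```text
[21 43 77] [ 15  60 140] [21 42 79]
t [ 170  186   44   43 1018] tilt of plane from vertical 30.42331917057089 normal az -116.88362879797481
[[0.5708 0.2628 0.1532]
 [0.5412 0.2067 0.0452]
 [0.4887 0.2308 0.0415]
 [0.5134 0.289  0.1488]] [[182, 186], [213, 207], [203, 228], [170, 211]]
t [ 152  219   46   41 1073] tilt of plane from vertical 30.532019369207383 normal az -117.43895932751605
[[0.4945 0.3012 0.152 ]
 [0.4658 0.2446 0.0444]
 [0.4114 0.2708 0.0414]
 [0.4379 0.3275 0.1473]] [[164, 219], [197, 237], [186, 259], [152, 244]]
[ 16  60 175] [28 38 95] [ 14 156  88]
s [ 216  155   29   53 1308] tilt of plane from vertical 30.36235628420675 normal az -117.38672005666454
[[0.5734 0.2605 0.1512]
 [0.5427 0.2035 0.0407]
 [0.4872 0.2327 0.0414]
 [0.5157 0.2893 0.1495]] [[242, 155], [244, 206], [219, 207], [216, 157]]
s [ 181  157   30   53 1336] tilt of plane from vertical 30.27915401304224 normal az -117.54596652002094
[[0.4961 0.2997 0.1507]
 [0.4675 0.2434 0.0426]
 [0.4137 0.2704 0.0409]
 [0.4387 0.3286 0.1491]] [[207, 157], [210, 207], [186, 209], [181, 159]]
```

Emit:
{"api": "jog_arm", "payload": {
  "plan": [13, -10.3, 3.8, 0, 13, -10.3, 3.8, 0, 13, -10.3, 3.8, 0, 13, -10.3, 3.8, 0, 13, -10.3, 3.8, 0, 13, -10.3, 3.8, 0, 13, -10.3, 3.8, 0, 13, -10.3, 3.8, 0, 15, -32.2, 3.8, 0, 15, -32.2, 3.8, 0, 15, -32.2, 3.8, 0, 15, -32.2, 3.8, 0, 15, -32.2, 3.8, 0, 15, -32.2, 3.8, 0, 15, -32.2, 3.8, 0, 15, -32.2, 3.8, 0, 15, -32.2, 3.8, 0, 15, -32.2, 3.8, 0, 15, -32.2, 3.8, 0, 15, -32.2, 3.8, 0],
  "fingers": 0
}}

```text
clock: 1.82
tcp_pos: [0.497, -0.0859, 0.2968]
ee_rot: [0.366, 3.12, 0.0]
ft_force: [0.7, 1.1, 0.1]
gripper_width: 0.0471
```

Emit:
{"api": "jog_arm", "payload": {
  "plan": [0, 0, 0, 0, 0, 0, 0, 0, 0, 0, 0, 0]
}}

```text
clock: 2.07
tcp_pos: [0.4971, -0.0834, 0.2963]
ee_rot: [-0.366, -3.12, -0.0]
ft_force: [1.1, 0.1, 0.2]
gripper_width: 0.0468
```

Emit:
{"api": "jog_arm", "payload": {
  "plan": [0.98, -4.6, -2, 0, 0.98, -4.6, -2, 0, 0.98, -4.6, -2, 0, 0.98, -4.6, -2, 0, 0.98, -4.6, -2, 0, 0.98, -4.6, -5.2, 0, 0.98, -4.6, -5.2, 0, 0.98, -4.6, -5.2, 0, 0.98, -4.6, -5.2, 0]
}}

```text
clock: 2.82
tcp_pos: [0.5215, -0.1969, 0.1667]
ee_rot: [-0.363, -3.118, -0.001]
ft_force: [1.9, 0.5, 1.1]
gripper_width: 0.0472
```

Run:
```python
from h import *
from cell import sense,optics
s=sense();print(s['tcp_pos'],s['ft_force'],s['joint_positions'])
for n in ["wrist","scene"]:
    im=optics.get_image(n); cv2.imwrite(f"pics/{n}1.png",im["color"][:,:,::-1])
```

```text
[ 0.52149961 -0.19694324  0.16667628] [1.90449497 0.51389267 1.11356916] [-0.15749713  0.38515249  0.58076718  1.83740863 -0.24837852  0.99421086
  1.86593596]
```

View pics/wrist1.png

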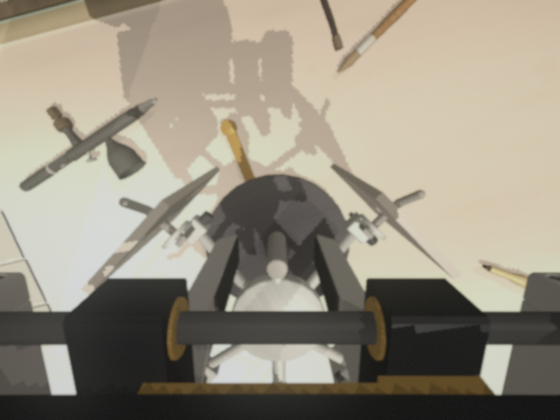

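View pics/scene1.png

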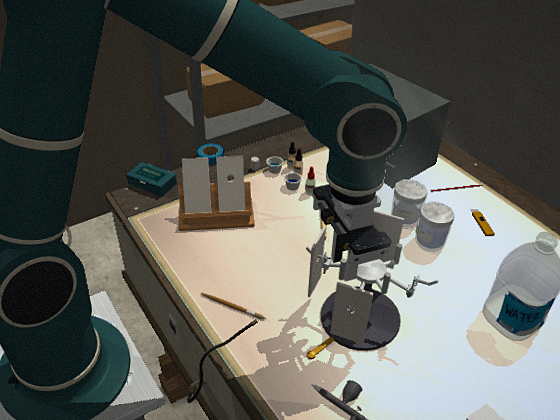

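Emit:
{"api": "jog_arm", "payload": {
  "plan": [0, 0, 0, 0, 0, 0, 0, 0, 0, 0, 0, 0, 0, 0, 0, 0, 0, 0, 0, 0],
  "fingers": 1,
  "grip_force": 20
}}

```text
clock: 3.33
tcp_pos: [0.5219, -0.1989, 0.167]
ee_rot: [0.366, 3.12, -0.0]
ft_force: [-1.1, 0.0, 0.1]
gripper_width: 0.0171
```

Run:
```python
import numpy as np
c=np.array([.580,-.2108]); p=np.array([.5215,-.1975])
v=p-c; print(np.hypot(*v),np.degrees(np.arctan2(v[1],v[0])))
v=v/np.hypot(*v)*.060
for k in range(1,21):
    a=-np.radians(115.1)*k/20
    R=np.array([[np.cos(a),-np.sin(a)],[np.sin(a),np.cos(a)]])
    print(np.round((R@v-v)/.025,2),round(np.degrees(a)/5,2))
```

```text
0.059992832905272936 167.1915007777566
[0.07 0.23] -1.15
[0.15 0.46] -2.3
[0.26 0.67] -3.45
[0.39 0.87] -4.6
[0.55 1.06] -5.76
[0.71 1.23] -6.91
[0.9  1.39] -8.06
[1.1  1.52] -9.21
[1.31 1.64] -10.36
[1.53 1.73] -11.51
[1.76 1.8 ] -12.66
[2.   1.84] -13.81
[2.24 1.87] -14.96
[2.48 1.86] -16.11
[2.72 1.84] -17.26
[2.96 1.79] -18.42
[3.19 1.71] -19.57
[3.41 1.62] -20.72
[3.62 1.5 ] -21.87
[3.81 1.36] -23.02
```

Emit:
{"api": "jog_arm", "payload": {
  "plan": [0, 0, 0, 0, 0, 0, 0, 0, 0, 0, 0, 0]
}}

```text
clock: 3.58
tcp_pos: [0.5218, -0.1988, 0.1668]
ee_rot: [0.366, 3.12, 0.0]
ft_force: [-1.0, 2.2, 4.7]
gripper_width: 0.0115
```

Emit:
{"api": "jog_arm", "payload": {
  "plan": [0.06, 0.23, 0, -1.15, 0.14, 0.46, 0, -2.3, 0.25, 0.67, 0, -3.45, 0.38, 0.87, 0, -4.6, 0.53, 1.06, 0, -5.76, 0.7, 1.24, 0, -6.91, 0.88, 1.4, 0, -8.06, 1.08, 1.54, 0, -9.21, 1.29, 1.66, 0, -10.36, 1.51, 1.75, 0, -11.51, 1.74, 1.82, 0, -12.66, 1.98, 1.87, 0, -13.81, 2.22, 1.9, 0, -14.96, 2.46, 1.9, 0, -16.11, 2.7, 1.88, 0, -17.26, 2.94, 1.83, 0, -18.42, 3.17, 1.76, 0, -19.57, 3.39, 1.67, 0, -20.72, 3.6, 1.55, 0, -21.87, 3.79, 1.41, 0, -23.02]
}}

```text
clock: 5.25
tcp_pos: [0.6175, -0.1624, 0.1668]
ee_rot: [-2.831, -1.36, -0.002]
ft_force: [0.9, 6.5, 5.8]
gripper_width: 0.0115
```

Emit:
{"api": "jog_arm", "payload": {
  "plan": [0, 0, 0, 0, 0, 0, 0, 0, 0, 0, 0, 0]
}}

```text
clock: 5.5
tcp_pos: [0.6176, -0.1626, 0.1668]
ee_rot: [-2.829, -1.367, -0.002]
ft_force: [4.7, 5.4, 3.7]
gripper_width: 0.0112
```

Run:
```python
from h import *
from cell import sense,optics
s=sense();print(s['tcp_pos'],s['ft_force'],s['joint_positions'],s['ee_rot'])
for n in ["top","scene"]:
    im=optics.get_image(n); cv2.imwrite(f"pics/{n}2.png",im["color"][:,:,::-1]);np.savez(f"{n}2.npz",**im)
```

```text
[ 0.61763594 -0.16259639  0.16678042] [4.69314565 5.39627465 3.70227579] [-0.44576542  0.6763797   0.98107863  1.63925911 -0.60539707  1.15791847
  0.01550944] [-2.82871444e+00 -1.36671083e+00 -2.45492250e-03]
```

View pics/scene2.png

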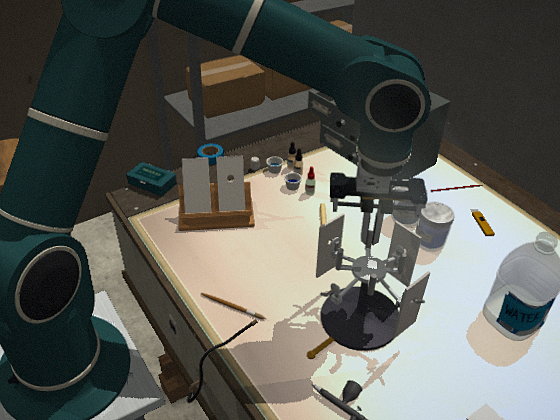

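View pics/top2.png

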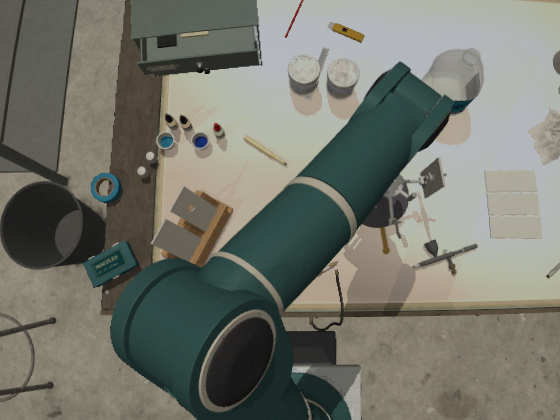

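Emit:
{"api": "jog_arm", "payload": {
  "plan": [0, 0, 0, 0, 0, 0, 0, 0, 0, 0, 0, 0, 0, 0, 5.5, 0, 0, 0, 5.5, 0, 0, 0, 5.5, 0, 0, 0, 5.5, 0, -2, 8, 5.5, 0, -2, 8, 5.5, 0, -2, 8, 5.5, 0, -2, 8, 5.5, 0, -2, 8, 5.5, 0, -2, 8, 5.5, 0],
  "fingers": 0
}}

```text
clock: 6.68
tcp_pos: [0.5653, 0.0451, 0.3032]
ee_rot: [-2.82, -1.378, 0.001]
ft_force: [0.0, 1.7, -1.0]
gripper_width: 0.0471
```

Run:
```python
from h import *
from cell import sense,optics
s=sense();print(s['tcp_pos'],s['ft_force'],s['joint_positions'],s['ee_rot'])
for n in ["top","scene"]:
    im=optics.get_image(n); cv2.imwrite(f"pics/{n}3.png",im["color"][:,:,::-1]);np.savez(f"{n}3.npz",**im)
    c=cloud(im)
    for lo,hi,q in((.186,.2,'peg'),):
        m=(c[...,2]>lo)&(c[...,2]<hi)&(np.hypot(c[...,0]-.58,c[...,1]+.21)<.075)
        nl,l,st,ce=cv2.connectedComponentsWithStats(m.astype(np.uint8))
        for i in range(1,nl):
            if st[i,4]>8:
                P=c[l==i].mean(0); print(n,q,st[i],P,np.degrees(np.arctan2(P[1]+.2108,P[0]-.58)))
s=load('scene3');cv2.imwrite('pics/s3c.png',cv2.resize(s['color'][190:370,270:450,::-1],None,fx=3.3,fy=3.3,interpolation=cv2.INTER_CUBIC))
s=load('top3');cv2.imwrite('pics/t3c.png',cv2.resize(s['color'][110:270,320:460,::-1],None,fx=3.7,fy=3.7,interpolation=cv2.INTER_CUBIC))
```

```text
[0.56534633 0.0450781  0.30319806] [ 0.02040633  1.70382899 -0.97158872] [-0.99174116  0.42322961  1.15659171  1.66050068 -0.39980453  1.32405359
 -0.42831914] [-2.82044338e+00 -1.37823402e+00  1.20671909e-03]
top peg [405 156   6   6  29] [ 0.62637695 -0.24611423  0.1931406 ] -37.28785653548592
top peg [368 159   6   7  28] [ 0.61753492 -0.16250457  0.19347592] 52.145860613364476
top peg [411 192   6   6  28] [ 0.54405289 -0.25635765  0.19310076] -128.27508371883485
top peg [374 197   6   6  28] [ 0.53320527 -0.1729132   0.19327384] 141.0050484422216
scene peg [367 230   6   8  37] [ 0.61535896 -0.1644172   0.19280078] 52.680672131213
scene peg [337 249   7   8  41] [ 0.53266118 -0.1753007   0.19261092] 143.133831521177
scene peg [400 253   6   8  41] [ 0.6255345  -0.24872345  0.19244965] -39.78925989525668
scene peg [370 274   7   8  47] [ 0.54216226 -0.25949664  0.19237041] -127.84753864720298
```

View pics/s3c.png

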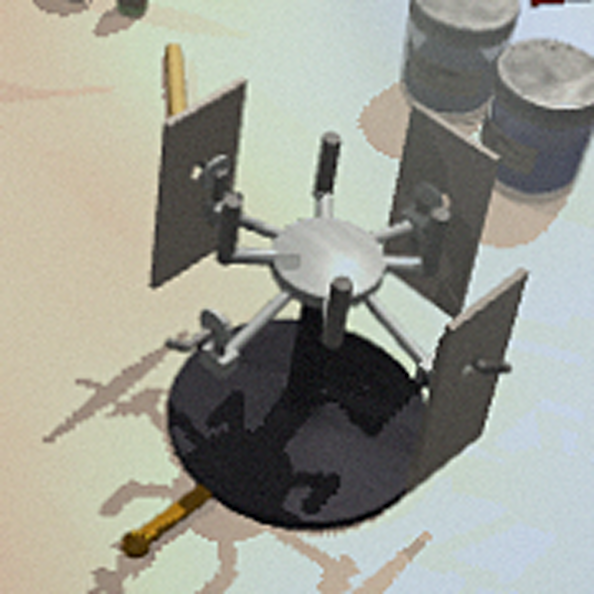

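View pics/t3c.png

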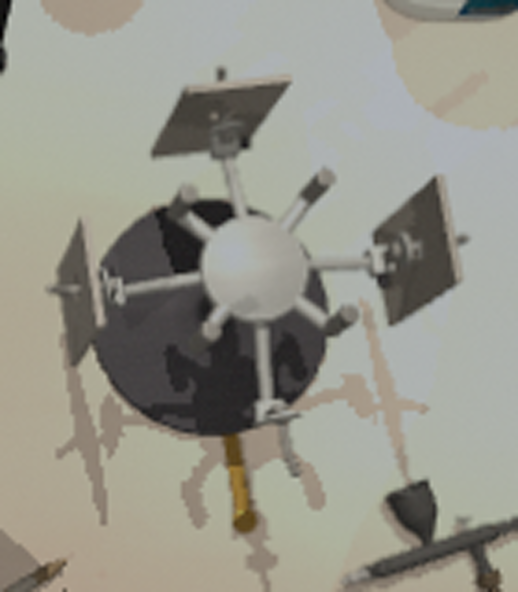

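Run:
```python
from h import *
a=np.radians(187.0);d=np.array([np.cos(a),np.sin(a)]);e=np.array([-d[1],d[0]])
for n in ['scene3','top3']:
    im=load(n);c=cloud(im);q=c[...,:2]-[.58,-.2108]
    r=q@d;t=q@e
    m=(r>.05)&(r<.14)&(abs(t)<.025)&(c[...,2]>.1)&(c[...,2]<.19)
    ys,xs=np.where(m); o=np.argsort(r[m])
    for i in o: print(n,xs[i],ys[i],np.round([r[m][i]*1e3,t[m][i]*1e3,c[m][i][2]*1e3],0))
```

```text
scene3 349 284 [ 50.  -3. 141.]
scene3 351 287 [ 51.   4. 139.]
scene3 351 286 [ 51.   3. 141.]
scene3 350 286 [ 52.   2. 140.]
scene3 350 285 [ 53.   2. 144.]
scene3 349 285 [ 53.  -0. 142.]
scene3 350 287 [ 53.   3. 139.]
scene3 348 285 [ 53.  -3. 140.]
scene3 350 288 [ 54.   4. 138.]
scene3 349 286 [ 54.   1. 142.]
scene3 349 287 [ 55.   2. 139.]
scene3 349 288 [ 55.   2. 137.]
scene3 348 287 [ 56.   0. 139.]
scene3 347 286 [ 56.  -2. 140.]
scene3 348 286 [ 57.   1. 143.]
scene3 349 289 [ 58.   5. 138.]
scene3 347 288 [ 58.  -0. 137.]
scene3 347 287 [ 58.  -0. 140.]
scene3 348 290 [ 59.   3. 135.]
scene3 348 289 [ 59.   3. 138.]
scene3 346 288 [ 59.  -2. 137.]
scene3 348 288 [ 59.   3. 141.]
scene3 347 290 [ 60.   2. 135.]
scene3 346 287 [ 60.  -1. 141.]
scene3 347 291 [ 60.   3. 133.]
scene3 347 289 [ 61.   3. 139.]
scene3 345 288 [ 61.  -2. 138.]
scene3 345 289 [ 62.  -1. 136.]
scene3 346 292 [ 62.   2. 131.]
scene3 346 289 [ 62.   1. 139.]
scene3 346 291 [ 62.   2. 134.]
scene3 344 289 [ 63.  -3. 136.]
scene3 346 290 [ 64.   3. 138.]
scene3 345 290 [ 65.   1. 137.]
scene3 345 2
[... 11647 characters left out ...]
  1. 163.]
top3 396 231 [113.  -4. 162.]
top3 397 231 [114.  -1. 162.]
top3 398 231 [114.   2. 159.]
top3 396 232 [115.  -3. 160.]
top3 397 232 [116.  -1. 161.]
top3 398 232 [116.   0. 163.]
top3 396 233 [118.  -4. 163.]
top3 397 233 [118.  -2. 162.]
top3 398 233 [119.   0. 163.]
top3 397 234 [120.  -2. 163.]
top3 398 234 [121.  -0. 163.]
top3 399 234 [121.   1. 166.]
top3 397 235 [123.  -4. 168.]
top3 398 235 [123.  -2. 167.]
top3 399 235 [124.   0. 168.]
top3 398 236 [126.  -2. 168.]
top3 399 236 [126.  -1. 173.]
top3 400 236 [127.   0. 175.]
top3 398 237 [128.  -3. 171.]
top3 399 237 [128.  -1. 172.]
top3 400 237 [129.   1. 172.]
top3 399 238 [131.  -3. 177.]
top3 400 238 [131.  -0. 175.]
```

Emit:
{"api": "jog_arm", "payload": {
  "plan": [-1, 9, -2.4, 2.2, -1, 9, -2.4, 2.2, -1, 9, -2.4, 2.2, -1, 9, -2.4, 2.2, -1, 9, -2.4, 2.2, -1, 9, -2.4, 2.2, -1, 9, -2.4, 2.2, -1, 9, -2.4, 2.2, -1, 9, -2.4, 2.2],
  "fingers": -0.6
}}

```text
clock: 7.53
tcp_pos: [0.5424, 0.259, 0.2443]
ee_rot: [2.687, 1.625, 0.0]
ft_force: [1.5, -0.5, -0.5]
gripper_width: 0.075
```

Run:
```python
from h import *
from cell import sense,optics
s=sense();print(s['tcp_pos'],s['ft_force'],s['joint_positions'],s['ee_rot'],s['gripper_width'])
im=optics.get_image('wrist');cv2.imwrite(f"pics/w4.png",im["color"][:,:,::-1]);np.savez("w4.npz",tcp=s['tcp_pos'],rot=s['ee_rot'],**im)
```

```text
[0.54238793 0.25899729 0.24432054] [ 1.4886546  -0.47010426 -0.47070209] [-1.23432133  0.522077    1.0394549   1.65586922 -0.47121488  1.23897695
 -0.57784768] [2.68741315e+00 1.62547505e+00 1.22445679e-05] 0.07502849503666091
```

View pics/w4.png

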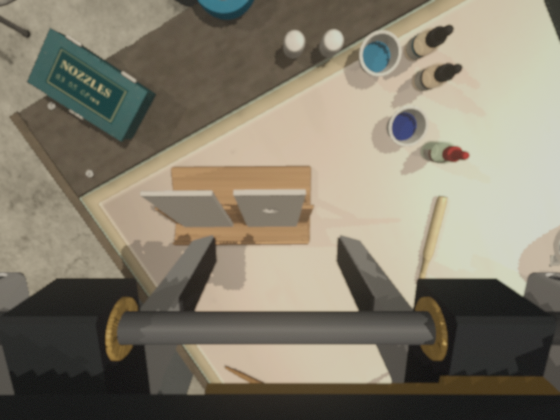

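Run:
```python
from h import *
im=load('w4')
def Tw(im):
    T=np.eye(4);T[:3,:3]=cv2.Rodrigues(im['rot'])[0];T[:3,3]=im['tcp'];return T@im['T_tool_cam']
c=cv2.resize(im['color'][150:260,130:320,::-1],None,fx=4,fy=4,interpolation=cv2.INTER_CUBIC);cv2.imwrite('pics/w4c.png',c)
print(plane(im,[(236,190),(305,190),(214,190),(145,192)],.151,Tw(im)))
```

```text
[[0.51884701 0.29214243 0.151     ]
 [0.57430596 0.26299717 0.151     ]
 [0.50116879 0.30143027 0.151     ]
 [0.44475141 0.32897303 0.151     ]]
```

View pics/w4c.png

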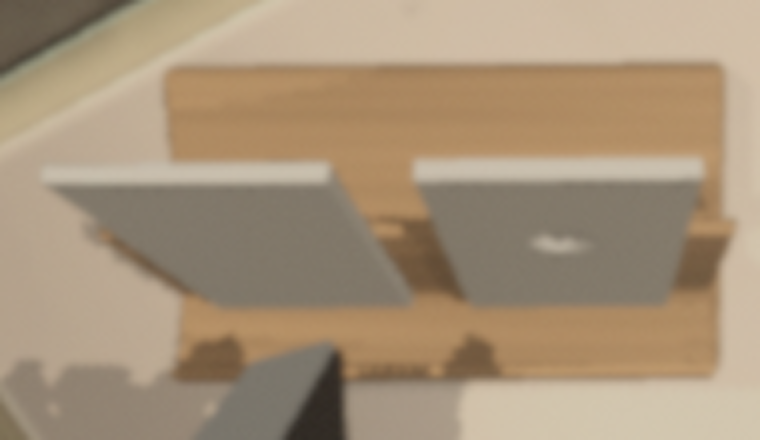

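Run:
```python
from h import *
from cell import sense
im=load('w4')
T=np.eye(4);T[:3,:3]=cv2.Rodrigues(im['rot'])[0];T[:3,3]=im['tcp'];T=T@im['T_tool_cam']
for z in(.149,.151,.153):
    P=plane(im,[(233.2,192.3),(305.5,192.0),(269.35,192.2)],z,T); print(z,P,np.linalg.norm(P[0]-P[1]),np.degrees(np.arctan2(*(P[1]-P[0])[[1,0]])))
print(sense()['tcp_pos'])
```

```text
0.149 [[0.51509184 0.29123949 0.149     ]
 [0.57386593 0.26066904 0.149     ]
 [0.54446143 0.27591217 0.149     ]] 0.0662491151493474 -27.48051392769154
0.151 [[0.51553848 0.29147456 0.151     ]
 [0.5738862  0.26112588 0.151     ]
 [0.54469502 0.27625843 0.151     ]] 0.06576852322527485 -27.480513927691494
0.153 [[0.51598512 0.29170964 0.153     ]
 [0.57390647 0.26158272 0.153     ]
 [0.5449286  0.27660469 0.153     ]] 0.0652879313012022 -27.480513927691536
[0.54243588 0.25890872 0.24453169]
```

Emit:
{"api": "jog_arm", "payload": {
  "plan": [0, 0, 0, 0, 0, 0, 0, 0],
  "fingers": -0.53
}}

```text
clock: 7.75
tcp_pos: [0.542, 0.2601, 0.2445]
ee_rot: [-2.687, -1.627, -0.001]
ft_force: [-0.9, 0.2, -0.5]
gripper_width: 0.072
```

Emit:
{"api": "jog_arm", "payload": {
  "plan": [-0.09, 0.28, 0, 0, -0.09, 0.28, -2, 0, -0.09, 0.28, -3.5, 0, -0.09, 0.28, -4.4, 0, -0.09, 0.28, -5.28, 0, -0.09, 0.28, -5.28, 0, -0.09, 0.28, -5.28, 0, -0.09, 0.28, -5.28, 0]
}}

```text
clock: 8.42
tcp_pos: [0.54, 0.2686, 0.1136]
ee_rot: [2.686, 1.63, 0.002]
ft_force: [-0.4, 0.5, 0.7]
gripper_width: 0.0719
```

Run:
```python
from h import *
from cell import sense,optics
s=sense();print(s['tcp_pos'],s['ft_force'],s['joint_positions'],s['ee_rot'],s['gripper_width'])
for n in('wrist','scene'):
    im=optics.get_image(n);c=im["color"][:,:,::-1]
    if n=='scene': c=cv2.resize(c[130:250,150:300],None,fx=4,fy=4)
    cv2.imwrite(f"pics/{n}5.png",c)
```

```text
[0.53998439 0.26860201 0.11364345] [-0.44820827  0.47712962  0.70309688] [-1.16540429  0.65909525  0.91879978  1.77483324 -0.60922186  1.01778832
 -0.49216222] [2.68579174e+00 1.62955813e+00 2.43801786e-03] 0.0719366361689981
```

View pics/wrist5.png

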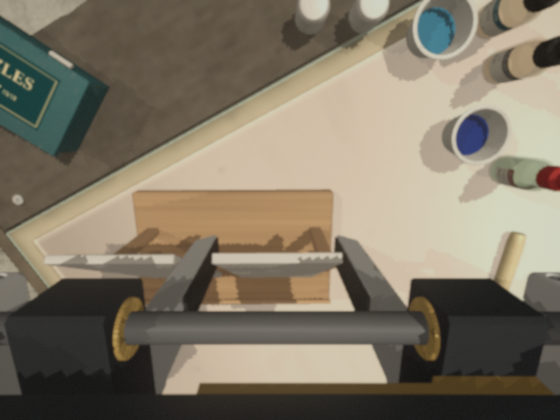

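View pics/scene5.png

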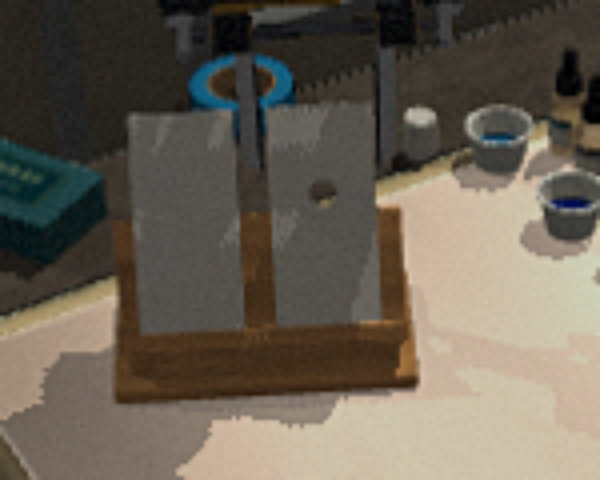

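Emit:
{"api": "jog_arm", "payload": {
  "plan": [0, 0, 0, 0, 0, 0, 0, 0, 0, 0, 0, 0, 0, 0, 0, 0, 0, 0, 0, 0],
  "fingers": 1,
  "grip_force": 5
}}

```text
clock: 8.93
tcp_pos: [0.5398, 0.2687, 0.113]
ee_rot: [-2.685, -1.63, -0.003]
ft_force: [-0.3, 0.1, 7.5]
gripper_width: 0.0658
```

Emit:
{"api": "jog_arm", "payload": {
  "plan": [-0.12, -0.24, 0.15, 0, -0.26, -0.49, 0.29, 0, -0.39, -0.75, 0.39, 0, -0.53, -1.01, 0.48, 0, -0.67, -1.28, 0.55, 0, -0.81, -1.55, 0.6, 0, -0.95, -1.82, 0.63, 0, -1.09, -2.09, 0.65, 0, -1.09, -2.09, 0.65, 0, -1.09, -2.09, 0.65, 0]
}}

```text
clock: 9.77
tcp_pos: [0.5118, 0.2158, 0.1283]
ee_rot: [-2.686, -1.629, 0.0]
ft_force: [0.4, -0.1, 3.3]
gripper_width: 0.066
```

Run:
```python
from h import *
from cell import sense,optics
s=sense();print(s['tcp_pos'],s['ft_force'],s['joint_positions'],s['ee_rot'],s['gripper_width'])
for n in('wrist','scene'):
    im=optics.get_image(n);c=im["color"][:,:,::-1]
    if n=='scene': c=cv2.resize(c[130:250,150:300],None,fx=4,fy=4)
    cv2.imwrite(f"pics/{n}6.png",c)
```

```text
[0.51178    0.21579524 0.12831019] [ 0.40857184 -0.08181127  3.27987718] [-1.18335739  0.56634277  0.97061372  1.88402319 -0.55796917  0.99075977
 -0.44464034] [-2.68597148e+00 -1.62913964e+00  4.13127584e-04] 0.06604063605313487
```

View pics/scene6.png

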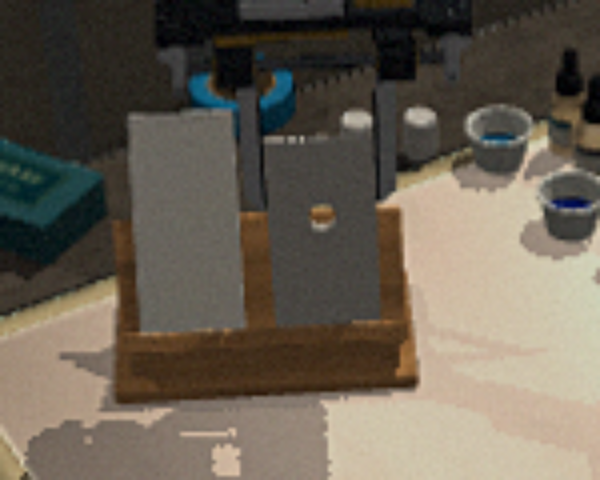

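View pics/wrist6.png

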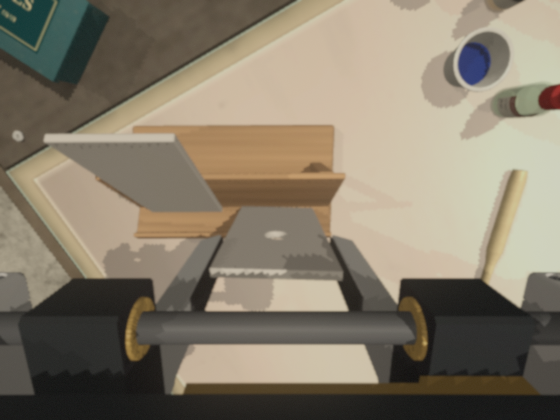

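Emit:
{"api": "jog_arm", "payload": {
  "plan": [0, 0, 0.5, 0, 0, 0, 1.2, 0, 0, 0, 2, 0, -0.2, -0.4, 3, 0, -0.4, -0.8, 4, 0, -0.6, -1.2, 5, 0, -0.8, -1.6, 6, 0, -1, -2, 6, 0, -1, -2, 6, 0, -1, -2, 6, 0, -1, -2, 6, 0]
}}

```text
clock: 10.78
tcp_pos: [0.4866, 0.1669, 0.2776]
ee_rot: [-2.685, -1.631, 0.002]
ft_force: [-0.1, -0.6, -1.1]
gripper_width: 0.0658
```

```bash
cat > tile.py <<'E'
from h import *
from cell import sense,optics
import sys
tag=sys.argv[1]
s=sense();print(s['clock'],s['tcp_pos'],s['ft_force'],s['joint_positions'],s['ee_rot'],s['gripper_width'])
R=cv2.Rodrigues(s['ee_rot'])[0]; y=R[:,1]; x=R[:,0]; g=s['tcp_pos']-.019*R[:,2]
for n in('scene','top'):
    im=optics.get_image(n);np.savez(n+tag+'.npz',tcp=s['tcp_pos'],rot=s['ee_rot'],**im)
    c=cloud(im); q=c-g
    a=q@y;b=q@x
    m=(abs(a)<.031)&(abs(b)<.05)&(q[...,2]<-.045)&(q[...,2]>-.13)&(im['range_z']>0)
    # upper part too, between fingers
    m|=(abs(a)<.028)&(abs(b)<.03)&(q[...,2]<.02)&(q[...,2]>-.13)
    print(n,m.sum())
    if m.sum()<60: continue
    B,Z,A=b[m],q[...,2][m],a[m]; w=np.ones(len(B));M=np.c_[Z,A,np.ones(len(B))]
    for k in range(10):
        co=np.linalg.lstsq(M*w[:,None],B*w,rcond=None)[0]; r=M@co-B; w=1/(1+(r/.002)**2)
    ok=abs(r)<.005
    print(n,'tilt(b per z) deg',np.degrees(np.arctan(co[0])),'yaw',np.degrees(np.arctan(co[1])),'surface b at grasp mm',co[2]*1e3,'inl',ok.sum(),'zrange',np.percentile(Z[ok],[1,99])+g[2],'a range',np.percentile(A[ok],[1,99]))
    p=proj(im,[g])[0].astype(int); x0=max(p[0]-75,0);y0=max(p[1]-60,0)
    cc=im['color'][y0:y0+150,x0:x0+180,::-1]; cv2.imwrite(f'pics/{n}_{tag}.png',cv2.resize(cc,None,fx=4,fy=4,interpolation=cv2.INTER_CUBIC)); print('crop',x0,y0)
E
python3 tile.py 7
```

```text
10.7833 [0.48658685 0.16688503 0.27764259] [-0.05960352 -0.59123783 -1.08302167] [-1.35827735  0.29577329  1.17500656  1.82013951 -0.29019356  1.21983491
 -0.57568491] [-2.68486947e+00 -1.63092666e+00  2.00107034e-03] 0.06578731459356199
scene 1398
scene tilt(b per z) deg 0.1389657831987341 yaw -1.1997478369428642 surface b at grasp mm -0.43106903345713143 inl 1379 zrange [0.18079255 0.31522499] a range [-0.02984041  0.02959083]
crop 152 70
top 46
```

View pics/scene_7.png

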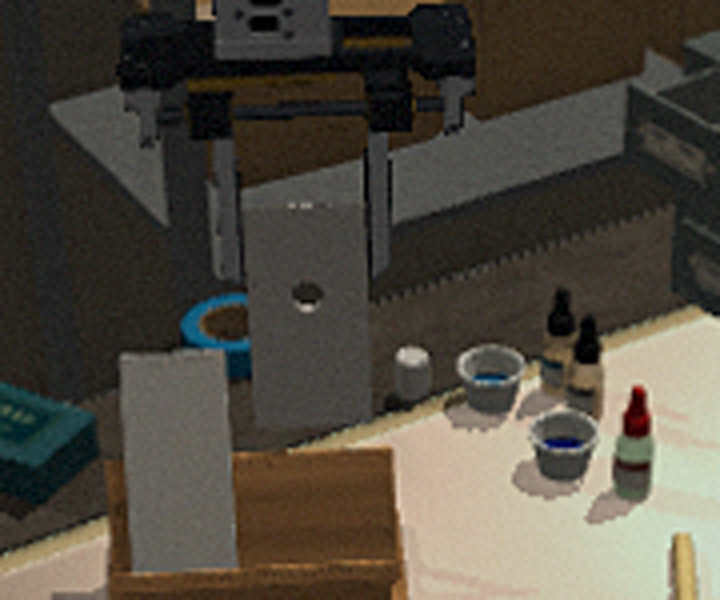

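Run:
```python
from h import *
im=load('scene7');R=cv2.Rodrigues(im['rot'])[0];y=R[:,1];x=R[:,0];tcp=im['tcp'];print('tool x',x,'y',y)
c=im['color'];g=cv2.cvtColor(c,cv2.COLOR_RGB2GRAY)
print(g[135:152,219:240])
b=-.0004 # front face offset along x
def onp(px):
    T=im['world_from_camera'];d=(rays(im,px)@T[:3,:3].T);o=T[:3,3];t=((tcp+b*x-o)@x)/(d@x);return o+d*t[:,None]
for nm,p in dict(hole=(229.2,143.8),top=(228.5,121),bot=(230,176.3),L=(213.7,145),Rr=(244,145)).items():
    P=onp([p])[0]; print(nm,P,'rel z',P[2]-tcp[2],'rel y',(P-tcp)@y)
```

```text
tool x [ 0.46092329  0.88743943 -0.00099345] y [ 8.87439194e-01 -4.60924080e-01 -8.18470938e-04]
[[ 69  69  69  64  66  67  67  70  75  66  71  72  65  66  66  63  64  66
   70  72  69]
 [ 66  69  67  68  75  65  70  66  70  65  68  68  72  71  66  64  73  70
   67  70  68]
 [ 63  70  66  67  68  66  70  65  65  68  71  67  72  66  71  74  68  65
   73  65  65]
 [ 70  66  71  69  71  70  68  64  65  70  67  62  66  68  65  73  67  67
   62  73  66]
 [ 68  65  64  72  71  69  67  69  69  72  72  72  69  71  73  64  67  67
   70  66  67]
 [ 71  68  72  64  68  67  71  74  47  58  57  61  68  66  69  65  67  67
   68  69  68]
 [ 69  63  68  68  60  66  59  55  27  41  29  32  52  70  71  66  65  72
   68  69  67]
 [ 72  62  69  69  74  68  36  37  33  35  35  37  28  53  72  75  69  68
   67  70  64]
 [ 62  70  59  73  65  73  31  35  33  31  41  35  33  31  69  74  67  72
   67  71  77]
 [ 74  72  71  66  72  75  44  25  35  39  36  38  35  45  65  66  70  65
   72  64  65]
 [ 70  73  69  66  70  72  79  90  20  19  22  13  82  71  70  68  69  67
   72  71  60]
 [ 66  70  67  67  69  6
[... 274 characters left out ...]
70  64  69  68  66  69  69  68  66  68  66
   67  74  65]
 [ 72  70  71  72  69  70  64  65  67  67  71  64  62  73  67  65  62  67
   71  66  69]
 [ 69  68  73  70  69  66  71  70  68  66  67  69  65  69  67  67  72  66
   69  68  67]]
hole [0.48848403 0.16543352 0.26388181] rel z -0.01376078636089123 rel y 0.0023639235117305767
top [0.48902642 0.16521554 0.3208105 ] rel z 0.04316790484732108 rel y 0.0028991390823765767
bot [0.48716233 0.16602263 0.17690603] rel z -0.10073656506617318 rel y 0.0009906493378944565
L [0.45855644 0.1809761  0.26264201] rel z -0.015000583404032819 rel y -0.0313579241411299
Rr [0.51697857 0.15062849 0.25907946] rel z -0.01856313464203191 rel y 0.03447901814546688
```

Emit:
{"api": "jog_arm", "payload": {
  "plan": [0, 0, 0.2, 0, 0, 0, 0.5, 0, 0, -0.3, 0.8, -0.3, 0, -0.8, 1.2, -0.8, 0, -1.4, 1.2, -1.4, 0, -2.1, 1.2, -2.1, 0, -2.9, 1.2, -2.8, 0, -3.7, 1.2, -3.5, 0, -4.5, 1.2, -4.2, 0, -5.3, 1.2, -4.9, 0, -6, 1.2, -5.5, 0, -6.5, 1.2, -5.8, 0, -6.8, 1.2, -6, 0, -7, 1.2, -6, 0, -7, 1.2, -6, 0, -7, 1.2, -6],
  "grip_force": 20
}}

```text
clock: 12.22
tcp_pos: [0.4871, -0.0083, 0.3083]
ee_rot: [3.015, 0.881, -0.0]
ft_force: [0.3, 0.1, -1.2]
gripper_width: 0.0658
```

```bash
python3 tile.py 8
```

```text
12.2167 [ 0.48705639 -0.00829537  0.30831571] [ 0.25731501  0.07580495 -1.22990933] [-1.13957325  0.15294765  1.2211177   1.83589401 -0.15092317  1.25651598
 -0.87722839] [ 3.01532625e+00  8.81473688e-01 -3.77584071e-04] 0.06576873291582114
scene 1545
scene tilt(b per z) deg 0.9856729707016855 yaw -1.843369590535408 surface b at grasp mm 0.8486928675488644 inl 1542 zrange [0.21050933 0.34582359] a range [-0.02986522  0.02957941]
crop 197 97
top 0
```

Emit:
{"api": "jog_arm", "payload": {
  "plan": [0, -0.3, 0, -0.3, 0, -0.8, 0, -0.6, 0, -1.4, 0, -1, 0, -2, 0, -1.4, 0, -2.6, 0, -1.8, 0, -3.2, 0, -2.2, -0.1, -3.8, 0, -2.5, -0.1, -4, 0, -2.6, -0.1, -4, 0, -2.6]
}}

```text
clock: 13.07
tcp_pos: [0.4843, -0.11, 0.3084]
ee_rot: [3.097, 0.528, -0.0]
ft_force: [0.2, 0.2, -1.6]
gripper_width: 0.0654
```

```bash
python3 -c "
from cell import sense
s=sense();print(s['tcp_pos'],s['joint_positions'],s['ee_rot'])"
```

```text
[ 0.48431689 -0.10995113  0.30837403] [-0.90511546  0.19778707  1.2250757   1.81560529 -0.19504772  1.2636975
 -0.85954499] [ 3.09671118e+00  5.28341581e-01 -3.92366403e-05]
```

Emit:
{"api": "jog_arm", "payload": {
  "plan": [0, -0.3, 0, -0.2, 0, -0.8, 0, -0.5, -0.1, -1.4, 0, -0.9, -0.2, -2, 0, -1.3, -0.2, -2.6, 0, -1.6, -0.3, -3.2, 0, -1.9, -0.3, -3.8, 0, -2.2, -0.4, -4.2, 0, -2.4, -0.4, -4.5, 0, -2.47, -0.4, -4.5, 0, -2.47, -0.4, -4.5, 0, -2.47]
}}

```text
clock: 13.98
tcp_pos: [0.4746, -0.2211, 0.3082]
ee_rot: [-3.135, -0.197, 0.001]
ft_force: [-0.1, -0.1, -0.6]
gripper_width: 0.0658
```

```bash
python3 tile.py 9
```

```text
13.9833 [ 0.47457267 -0.22106014  0.30822011] [-0.0641517  -0.13346312 -0.59328017] [-0.60899963  0.30250243  1.21451     1.75618858 -0.2947488   1.28928418
 -0.77113772] [-3.13534790e+00 -1.96806052e-01  5.19344434e-04] 0.06582485783626514
scene 1581
scene tilt(b per z) deg 1.051579874471318 yaw -1.7530728240859212 surface b at grasp mm 1.15995554992501 inl 1580 zrange [0.21073642 0.34586242] a range [-0.02966095  0.02993492]
crop 261 161
top 0
```

View pics/scene_9.png

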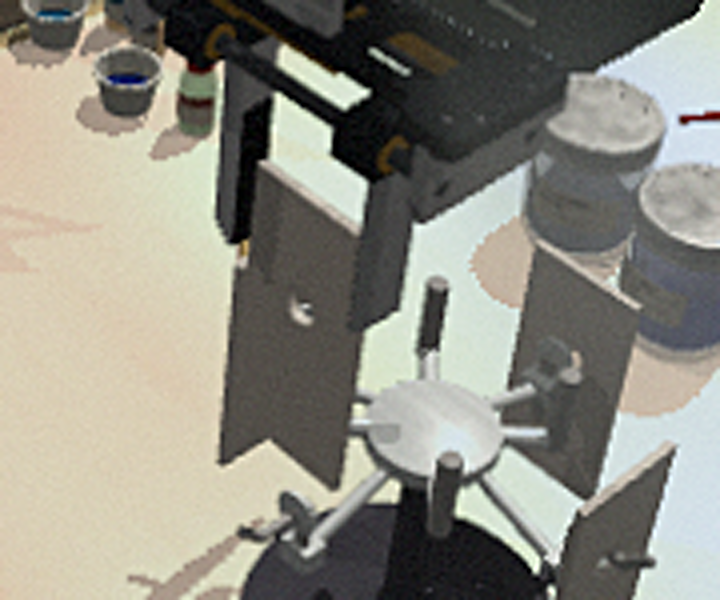

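Run:
```python
from h import *
from cell import sense,optics
s=sense();im=optics.get_image('wrist');np.savez('w9.npz',tcp=s['tcp_pos'],rot=s['ee_rot'],**im)
cv2.imwrite('pics/w9.png',cv2.resize(im['color'][200:420,170:390,::-1],None,fx=3,fy=3,interpolation=cv2.INTER_CUBIC))
T=im['T_tool_cam']
# tool-frame plane z=const (tool z down): top edge at tool z = -.041 rel TCP
for zt in(-.041,-.043):
    for px in [(214,272),(340,272),(277,270),(277,265)]:
        print(zt,px,plane(im,[px],zt,T)[0])
```

```text
-0.041 (214, 272) [ 0.00419421 -0.03050578 -0.041     ]
-0.041 (340, 272) [ 0.00411593  0.03206622 -0.041     ]
-0.041 (277, 270) [ 0.00522982  0.00077906 -0.041     ]
-0.041 (277, 265) [ 0.00792296  0.00078005 -0.041     ]
-0.043 (214, 272) [ 0.00518884 -0.03006296 -0.043     ]
-0.043 (340, 272) [ 0.00511168  0.03161137 -0.043     ]
-0.043 (277, 270) [ 0.00620959  0.00077306 -0.043     ]
-0.043 (277, 265) [ 0.0088641   0.00077404 -0.043     ]
```

View pics/w9.png

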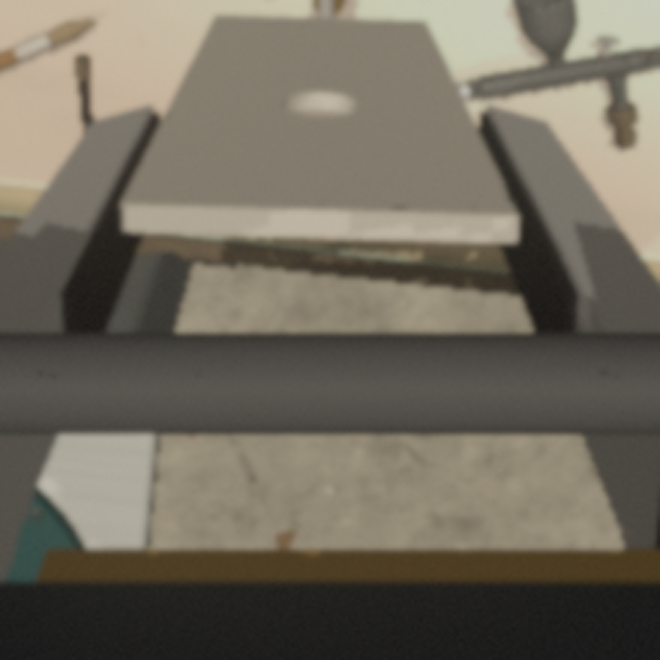

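Emit:
{"api": "jog_arm", "payload": {
  "plan": [-0.12, -0.09, -0.3, 0, -0.12, -0.09, -0.7, 0, -0.12, -0.09, -1.1, 0, -0.12, -0.09, -1.4, 0, -0.12, -0.09, -1.5, 0, -0.12, -0.09, -1.5, 0, -0.12, -0.09, -1.5, 0],
  "grip_force": 40
}}

```text
clock: 14.72
tcp_pos: [0.4715, -0.2238, 0.2708]
ee_rot: [3.135, 0.196, -0.0]
ft_force: [-0.6, 1.0, -1.3]
gripper_width: 0.0656
```

Emit:
{"api": "jog_arm", "payload": {
  "plan": [0, 0, -0.04, 0, 0, 0, -0.08, 0, 0, 0, -0.12, 0, 0, 0, -0.12, 0]
}}

```text
clock: 15.05
tcp_pos: [0.4715, -0.2236, 0.2678]
ee_rot: [-3.135, -0.196, -0.0]
ft_force: [-0.3, -0.4, -1.0]
gripper_width: 0.0656
```

Emit:
{"api": "jog_arm", "payload": {
  "plan": [0, 0, -0.03, 0, 0, 0, -0.06, 0, 0, 0, -0.08, 0, 0, 0, -0.08, 0]
}}

```text
clock: 15.38
tcp_pos: [0.4714, -0.2236, 0.2657]
ee_rot: [-3.135, -0.196, 0.0]
ft_force: [0.4, 0.3, -2.2]
gripper_width: 0.0653
```

Emit:
{"api": "jog_arm", "payload": {
  "plan": [0, 0, -0.02, 0, 0, 0, -0.04, 0, 0, 0, -0.04, 0]
}}

```text
clock: 15.63
tcp_pos: [0.4714, -0.2236, 0.2647]
ee_rot: [-3.135, -0.196, 0.0]
ft_force: [-0.0, 1.1, -0.7]
gripper_width: 0.0652
```

Emit:
{"api": "jog_arm", "payload": {
  "plan": [0, 0, -0.02, 0, 0, 0, -0.04, 0, 0, 0, -0.04, 0]
}}

```text
clock: 15.88
tcp_pos: [0.4714, -0.2236, 0.2637]
ee_rot: [-3.135, -0.196, 0.0]
ft_force: [0.2, -0.8, -1.9]
gripper_width: 0.0653
```

Emit:
{"api": "jog_arm", "payload": {
  "plan": [0, 0, -0.02, 0, 0, 0, -0.04, 0, 0, 0, -0.04, 0]
}}

```text
clock: 16.13
tcp_pos: [0.4714, -0.2236, 0.2627]
ee_rot: [-3.135, -0.196, 0.0]
ft_force: [0.2, -0.3, -1.3]
gripper_width: 0.0657
```

Emit:
{"api": "jog_arm", "payload": {
  "plan": [0, 0, -0.02, 0, 0, 0, -0.04, 0, 0, 0, -0.04, 0]
}}

```text
clock: 16.38
tcp_pos: [0.4715, -0.2236, 0.2618]
ee_rot: [-3.135, -0.196, -0.0]
ft_force: [-0.4, -0.0, -0.3]
gripper_width: 0.0653
```

Emit:
{"api": "jog_arm", "payload": {
  "plan": [0, 0, -0.02, 0, 0, 0, -0.04, 0, 0, 0, -0.04, 0]
}}

```text
clock: 16.63
tcp_pos: [0.4718, -0.2239, 0.2612]
ee_rot: [3.135, 0.196, 0.001]
ft_force: [-0.0, 0.1, 7.4]
gripper_width: 0.0655
```

Emit:
{"api": "jog_arm", "payload": {
  "plan": [0, 0, 0.08, 0, 0, 0, 0.08, 0]
}}

```text
clock: 16.8
tcp_pos: [0.4715, -0.2237, 0.263]
ee_rot: [3.135, 0.196, 0.0]
ft_force: [0.7, -0.8, -1.7]
gripper_width: 0.0658
```

```bash
python3 tile.py 10
python3 - <<'E'
from h import *
im=load('scene10'); c=cloud(im)
a=np.radians(187.0);d=np.array([np.cos(a),np.sin(a)]);e=np.array([-d[1],d[0]])
q=c[...,:2]-[.5789,-.2120]; r=q@d;t=q@e;z=c[...,2]
m=(abs(t)<.03)&(r>.08)&(r<.13)&(z>.175)&(z<.25)
M=np.c_[z[m]-.19,t[m],np.ones(m.sum())];w=np.ones(m.sum())
for k in range(8):
    co=np.linalg.lstsq(M*w[:,None],r[m]*w,rcond=None)[0];res=M@co-r[m];w=1/(1+(res/.002)**2)
print('tile front r at z=.19',co[2],'slopes',co[:2],(abs(res)<.004).sum())
# pegs mean scene (visible)
s=load('scene3');c=cloud(s);q=c[...,:2]-[.5789,-.2120];r=q@d;t=q@e;z=c[...,2]
m=(r>.098)&(r<.116)&(abs(t)<.006)&(z>.155)&(z<.168); print('hook t scene',t[m].mean(),'z',np.percentile(z[m],[50,90]))
m=(abs(t)<.01)&(z>.150)&(r>.085)&(r<.14); print('tip r max',np.sort(r[m])[-8:], 'collar r',np.percentile(r[m&(z>.164)&(r<.105)],[10,50,90]))
E
```

```text
16.8 [ 0.47150175 -0.22370181  0.26303649] [ 0.74426803 -0.84406886 -1.6712566 ] [-0.5626184   0.3439155   1.17730306  1.82436211 -0.34061471  1.20101468
 -0.72580115] [3.13547482e+00 1.95862817e-01 2.25694654e-04] 0.06580795134820555
scene 1456
scene tilt(b per z) deg 1.1874040408113686 yaw -2.2849312053946482 surface b at grasp mm 1.1034335476421777 inl 1433 zrange [0.16424367 0.30034383] a range [-0.02959979  0.02964597]
crop 259 183
top 0
tile front r at z=.19 0.10895957821332988 slopes [-0.02369511  0.04394106] 761
hook t scene 0.00041267692683764564 z [0.16167485 0.1647442 ]
tip r max [0.12624182 0.12697265 0.12748817 0.12783432 0.12813911 0.1287532
 0.12943706 0.12966992] collar r [0.09124477 0.09322231 0.09509031]
```

View pics/scene_10.png

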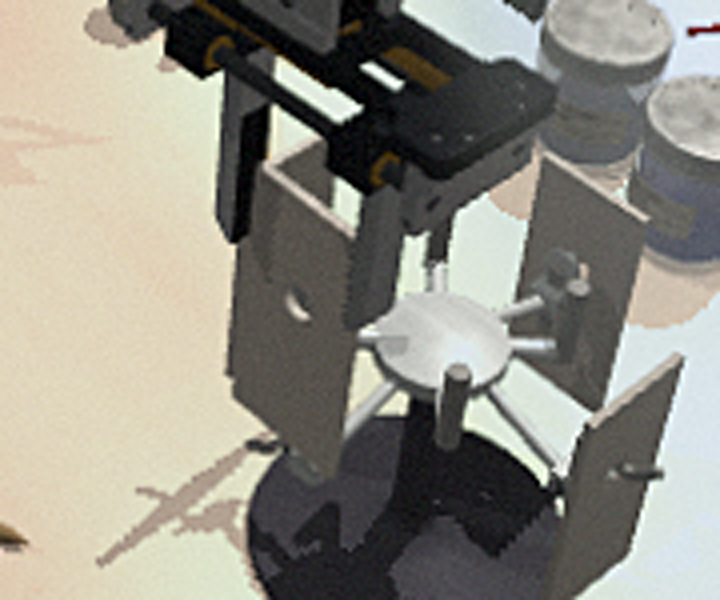

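Emit:
{"api": "jog_arm", "payload": {
  "plan": [0, 0, 0.4, 0, 0, 0, 0.8, 0, -0.1, -0.01, 0.8, 0, -0.5, -0.06, 0.8, 0, -0.9, -0.11, 0.8, 0, -1.2, -0.15, 0.6, 0, -1.39, -0.17, 0, 0, -1.39, -0.17, -0.7, 0, -1.39, -0.17, -1.4, 0, -1.39, -0.17, -2, 0, -1.39, -0.17, -2.4, 0, -1.39, -0.17, -2.5, 0, -1.39, -0.17, -2.5, 0, -1.39, -0.17, -2.5, 0]
}}

```text
clock: 18.07
tcp_pos: [0.4369, -0.2281, 0.2009]
ee_rot: [3.135, 0.196, 0.001]
ft_force: [0.6, 0.1, -0.8]
gripper_width: 0.0655
```

```bash
python3 tile.py 11
python3 - <<'E'
from h import *
from cell import sense
s=sense()['tcp_pos']; q=s[:2]-[.5806,-.2099];d=np.array([-.9925,-.1219]);print('r,t',q@d,q@[.1219,-.9925])
im=load('scene11')
cc=im['color'][200:320,250:400,::-1]; cv2.imwrite('pics/s11.png',cv2.resize(cc,None,fx=5,fy=5,interpolation=cv2.INTER_CUBIC))
E
```

```text
18.0667 [ 0.43692652 -0.22814179  0.20093192] [ 0.597204    0.14723955 -0.80873338] [-0.50800881  0.33585201  1.1192561   1.96559577 -0.3487591   1.0514037
 -0.6794777 ] [3.13524618e+00 1.95669844e-01 8.40027672e-04] 0.06550749536152067
scene 1236
scene tilt(b per z) deg 1.0778456959635598 yaw -2.272958900221225 surface b at grasp mm 0.953763862589621 inl 1230 zrange [0.10404189 0.23864928] a range [-0.02937337  0.02941398]
crop 241 219
top 1
r,t 0.14464247348660664 0.0005117195959385741
```

View pics/s11.png

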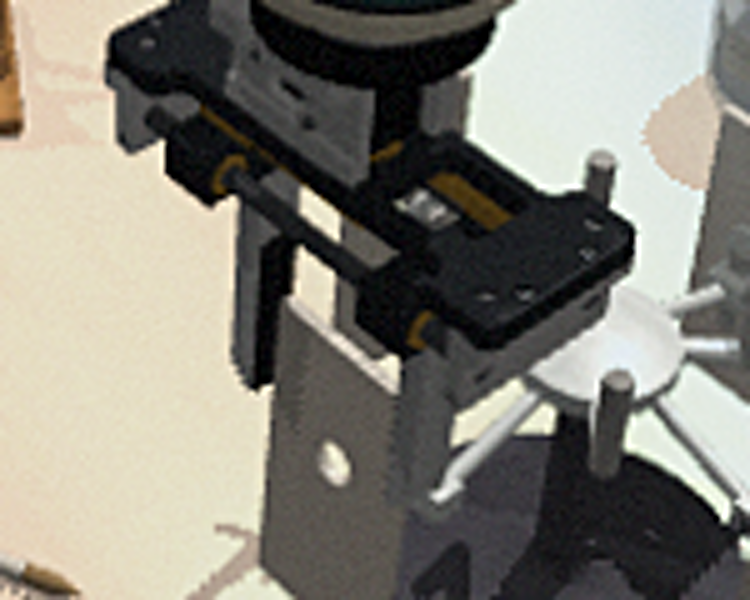

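Emit:
{"api": "jog_arm", "payload": {
  "plan": [0.06, 0.01, 0, 0, 0.12, 0.015, 0, 0, 0.16, 0.02, 0, 0, 0.16, 0.02, 0, 0]
}}

```text
clock: 18.5
tcp_pos: [0.4411, -0.2273, 0.2004]
ee_rot: [3.135, 0.197, 0.0]
ft_force: [0.0, 0.0, -0.9]
gripper_width: 0.0654
```

Emit:
{"api": "jog_arm", "payload": {
  "plan": [0.02, 0.002, 0, 0, 0.04, 0.005, 0, 0, 0.04, 0.005, 0, 0]
}}

```text
clock: 18.75
tcp_pos: [0.4418, -0.2272, 0.2003]
ee_rot: [-3.135, -0.196, 0.0]
ft_force: [-0.7, 0.1, -1.0]
gripper_width: 0.0657
```

Emit:
{"api": "jog_arm", "payload": {
  "plan": [0.02, 0.002, 0, 0, 0.03, 0.004, 0, 0, 0.03, 0.004, 0, 0]
}}

```text
clock: 19.0
tcp_pos: [0.4425, -0.2271, 0.2003]
ee_rot: [-3.135, -0.196, 0.0]
ft_force: [0.7, -0.8, -1.5]
gripper_width: 0.0652
```

Emit:
{"api": "jog_arm", "payload": {
  "plan": [0.02, 0.002, 0, 0, 0.03, 0.004, 0, 0, 0.03, 0.004, 0, 0]
}}

```text
clock: 19.25
tcp_pos: [0.4433, -0.227, 0.2003]
ee_rot: [-3.135, -0.196, 0.0]
ft_force: [-0.3, 0.4, -2.0]
gripper_width: 0.0658
```

Emit:
{"api": "jog_arm", "payload": {
  "plan": [0.02, 0.002, 0, 0, 0.03, 0.004, 0, 0, 0.03, 0.004, 0, 0]
}}

```text
clock: 19.5
tcp_pos: [0.444, -0.2269, 0.2003]
ee_rot: [-3.135, -0.196, 0.0]
ft_force: [-0.1, 0.4, -2.0]
gripper_width: 0.066
```

Emit:
{"api": "jog_arm", "payload": {
  "plan": [0.02, 0.002, 0, 0, 0.03, 0.004, 0, 0, 0.03, 0.004, 0, 0]
}}

```text
clock: 19.75
tcp_pos: [0.4447, -0.2268, 0.2003]
ee_rot: [-3.135, -0.196, 0.0]
ft_force: [0.2, -0.2, -1.1]
gripper_width: 0.0658
```

Emit:
{"api": "jog_arm", "payload": {
  "plan": [0.02, 0.002, 0, 0, 0.03, 0.004, 0, 0, 0.03, 0.004, 0, 0]
}}

```text
clock: 20.0
tcp_pos: [0.4452, -0.2268, 0.2002]
ee_rot: [-3.135, -0.196, 0.001]
ft_force: [-2.9, -0.0, -1.1]
gripper_width: 0.0656
```

Emit:
{"api": "jog_arm", "payload": {
  "plan": [0.02, 0.002, 0, 0, 0.03, 0.004, 0, 0, 0.03, 0.004, 0, 0]
}}

```text
clock: 20.25
tcp_pos: [0.4456, -0.2268, 0.2001]
ee_rot: [-3.135, -0.195, 0.002]
ft_force: [-6.8, -0.8, -0.1]
gripper_width: 0.0657
```

Emit:
{"api": "jog_arm", "payload": {
  "plan": [0.02, 0.002, 0, 0, 0.03, 0.004, 0, 0, 0.03, 0.004, 0, 0]
}}

```text
clock: 20.5
tcp_pos: [0.4459, -0.2268, 0.2001]
ee_rot: [-3.135, -0.195, 0.003]
ft_force: [-9.4, -0.8, 1.7]
gripper_width: 0.0655
```

Emit:
{"api": "jog_arm", "payload": {
  "plan": [-0.2, -0.02, 0, 0, -0.4, -0.04, 0, 0, -0.44, -0.05, 0, 0, -0.44, -0.05, 0, 0, -0.44, -0.05, 0, 0]
}}

```text
clock: 20.92
tcp_pos: [0.4362, -0.2276, 0.2005]
ee_rot: [-3.135, -0.196, -0.001]
ft_force: [-0.1, 0.2, -0.8]
gripper_width: 0.0656
```

```bash
python3 tile.py 12
python3 - <<'E'
from h import *
from cell import sense,optics
s=sense();im=optics.get_image('wrist');np.savez('w12.npz',tcp=s['tcp_pos'],rot=s['ee_rot'],**im)
cv2.imwrite('pics/w12.png',cv2.resize(im['color'][150:350,170:390,::-1],None,fx=3,fy=3,interpolation=cv2.INTER_CUBIC))
E
```

```text
20.9167 [ 0.43622855 -0.2276433   0.20045088] [-0.05899627  0.15505404 -0.7676498 ] [-0.50905445  0.33435332  1.11931583  1.96792847 -0.34802155  1.04993136
 -0.67967354] [-3.13523279e+00 -1.96406535e-01 -1.01332416e-03] 0.06558682386200641
scene 1225
scene tilt(b per z) deg 1.0528960024148108 yaw -2.109903463263535 surface b at grasp mm 1.0029136602262 inl 1223 zrange [0.10359348 0.23852564] a range [-0.02961058  0.02944668]
crop 241 219
top 0
```

View pics/w12.png

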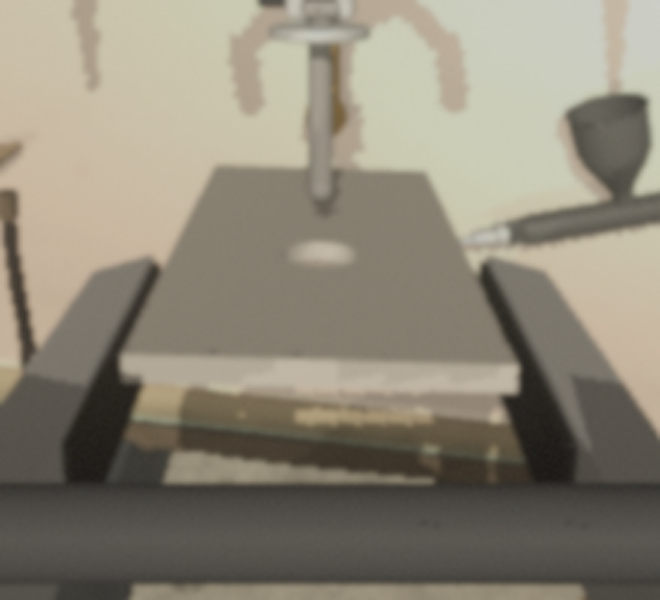

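Emit:
{"api": "jog_arm", "payload": {
  "plan": [0, 0, -0.064, 0, 0.08, 0.01, -0.144, 0, 0.16, 0.02, -0.224, 0, 0.24, 0.03, -0.304, 0, 0.32, 0.04, -0.384, 0, 0.38, 0.047, -0.446, 0, 0.42, 0.052, -0.488, 0, 0.46, 0.057, -0.528, 0, 0.46, 0.057, -0.528, 0, 0.46, 0.057, -0.528, 0]
}}

```text
clock: 21.9
tcp_pos: [0.4474, -0.2264, 0.1871]
ee_rot: [-3.135, -0.196, 0.0]
ft_force: [-0.4, 0.3, -0.9]
gripper_width: 0.0656
```

Run:
```python
from h import *
from cell import sense,optics
s=sense();print(s['tcp_pos'],s['ft_force']);im=optics.get_image('wrist')
cv2.imwrite('pics/w13.png',cv2.resize(im['color'][150:350,170:390,::-1],None,fx=3,fy=3,interpolation=cv2.INTER_CUBIC))
im=optics.get_image('scene');cv2.imwrite('pics/s13.png',cv2.resize(im['color'][220:340,260:380,::-1],None,fx=5,fy=5,interpolation=cv2.INTER_CUBIC))
```

```text
[ 0.44743479 -0.22642929  0.18710957] [-0.40092602  0.31626594 -0.87490621]
```

View pics/w13.png

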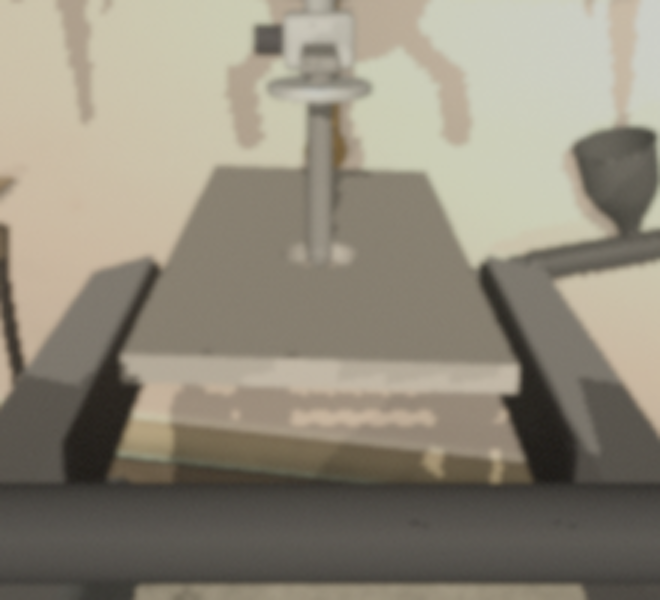

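View pics/s13.png

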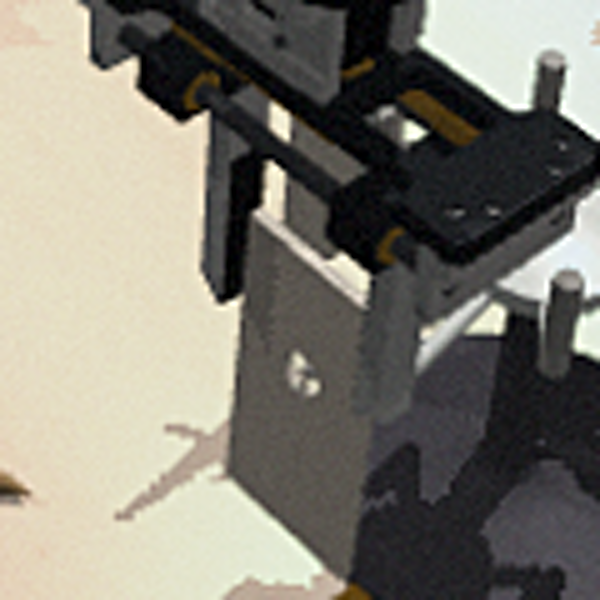

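Emit:
{"api": "jog_arm", "payload": {
  "plan": [0.03, 0.004, -0.02, 0, 0.07, 0.009, -0.055, 0, 0.11, 0.013, -0.095, 0, 0.16, 0.02, -0.14, 0, 0.2, 0.024, -0.18, 0, 0.2, 0.024, -0.18, 0]
}}

```text
clock: 22.5
tcp_pos: [0.4526, -0.2257, 0.1824]
ee_rot: [-3.135, -0.196, 0.001]
ft_force: [0.0, -0.2, -1.1]
gripper_width: 0.0657
```

Emit:
{"api": "jog_arm", "payload": {
  "plan": [0.04, 0.005, -0.04, 0, 0.08, 0.01, -0.08, 0, 0.12, 0.015, -0.12, 0, 0.12, 0.015, -0.12, 0]
}}

```text
clock: 22.83
tcp_pos: [0.4556, -0.2253, 0.1794]
ee_rot: [-3.135, -0.196, 0.0]
ft_force: [-0.3, -1.4, -1.0]
gripper_width: 0.0657
```

Emit:
{"api": "jog_arm", "payload": {
  "plan": [0.04, 0.005, -0.04, 0, 0.08, 0.01, -0.08, 0, 0.12, 0.015, -0.12, 0, 0.12, 0.015, -0.12, 0]
}}

```text
clock: 23.17
tcp_pos: [0.4586, -0.2249, 0.1764]
ee_rot: [-3.135, -0.196, 0.0]
ft_force: [0.1, 0.1, -1.7]
gripper_width: 0.0657
```

Emit:
{"api": "jog_arm", "payload": {
  "plan": [0.04, 0.005, -0.04, 0, 0.08, 0.01, -0.08, 0, 0.12, 0.015, -0.12, 0, 0.12, 0.015, -0.12, 0]
}}

```text
clock: 23.5
tcp_pos: [0.4616, -0.2245, 0.1734]
ee_rot: [-3.135, -0.196, 0.0]
ft_force: [-0.0, 0.7, -0.5]
gripper_width: 0.065
```

Emit:
{"api": "jog_arm", "payload": {
  "plan": [0.06, 0.007, -0.02, 0, 0.12, 0.015, -0.04, 0, 0.2, 0.025, -0.06, 0, 0.28, 0.035, -0.08, 0, 0.28, 0.035, -0.08, 0]
}}

```text
clock: 23.92
tcp_pos: [0.4689, -0.2236, 0.1715]
ee_rot: [3.135, 0.197, -0.0]
ft_force: [-0.3, 0.1, -2.2]
gripper_width: 0.0655
```

Run:
```python
from h import *
from cell import sense,optics
s=sense();print(s['tcp_pos'],s['ft_force']);im=optics.get_image('wrist')
cv2.imwrite('pics/w14.png',cv2.resize(im['color'][150:350,170:390,::-1],None,fx=3,fy=3,interpolation=cv2.INTER_CUBIC))
im=optics.get_image('scene');cv2.imwrite('pics/s14.png',cv2.resize(im['color'][220:340,260:380,::-1],None,fx=5,fy=5,interpolation=cv2.INTER_CUBIC))
```

```text
[ 0.46888201 -0.22364562  0.17152176] [-0.28762189  0.10215363 -2.18386008]
```

View pics/w14.png

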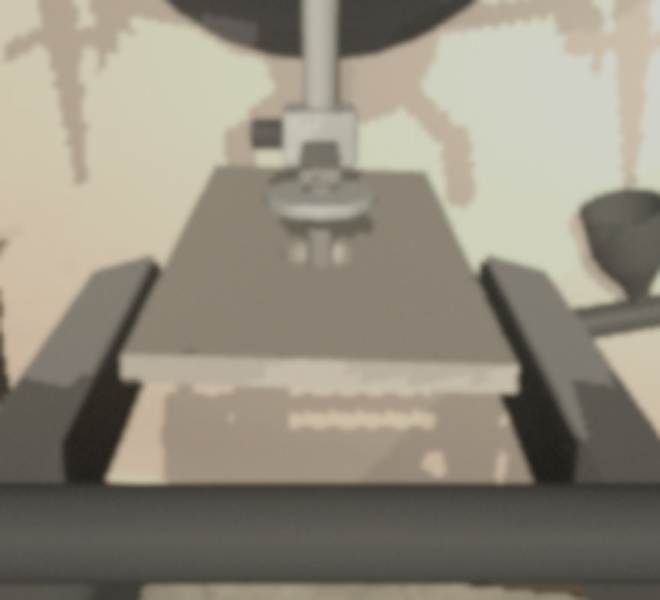

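View pics/s14.png

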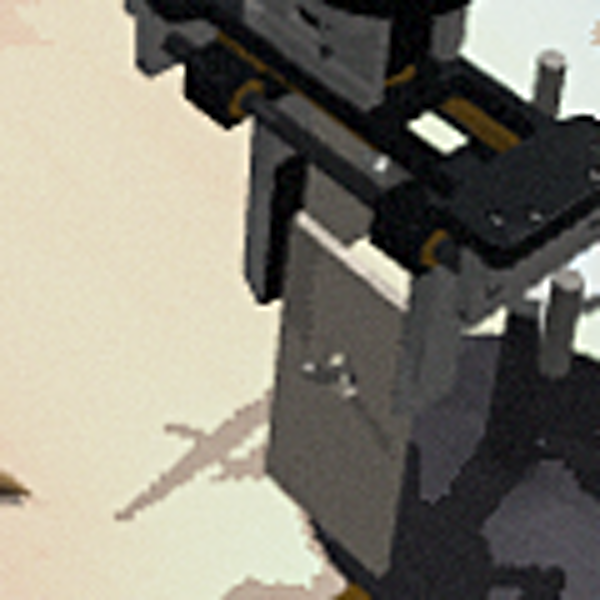

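Emit:
{"api": "jog_arm", "payload": {
  "plan": [0.04, 0.005, -0.03, 0, 0.06, 0.007, -0.06, 0, 0.06, 0.007, -0.09, 0, 0.06, 0.007, -0.12, 0, 0.06, 0.007, -0.12, 0]
}}

```text
clock: 24.43
tcp_pos: [0.4699, -0.2236, 0.1685]
ee_rot: [-3.135, -0.196, 0.0]
ft_force: [0.4, 0.2, -0.8]
gripper_width: 0.0656
```

Emit:
{"api": "jog_arm", "payload": {
  "plan": [0, 0, -0.02, 0, 0, 0, -0.02, 0, 0, 0, -0.02, 0]
}}

```text
clock: 24.68
tcp_pos: [0.47, -0.2236, 0.1682]
ee_rot: [-3.135, -0.196, -0.0]
ft_force: [-0.8, 0.8, 2.7]
gripper_width: 0.0656
```

Emit:
{"api": "jog_arm", "payload": {
  "plan": [0, 0, 0, 0, 0, 0, 0, 0, 0, 0, 0, 0, 0, 0, 0, 0, 0, 0, 0, 0, 0, 0, 0, 0],
  "fingers": -0.7
}}

```text
clock: 25.18
tcp_pos: [0.47, -0.2236, 0.1681]
ee_rot: [-3.135, -0.196, -0.0]
ft_force: [0.0, 0.3, -0.8]
gripper_width: 0.0803
```

Run:
```python
from h import *
from cell import sense,optics
s=sense();print(s['tcp_pos'],s['ft_force'],s['gripper_width']);im=optics.get_image('wrist')
cv2.imwrite('pics/w15.png',cv2.resize(im['color'][150:350,150:410,::-1],None,fx=3,fy=3,interpolation=cv2.INTER_CUBIC))
```

```text
[ 0.46998485 -0.22359832  0.16812928] [ 0.02699544  0.32353674 -0.75703391] 0.08025675473978074
```

View pics/w15.png

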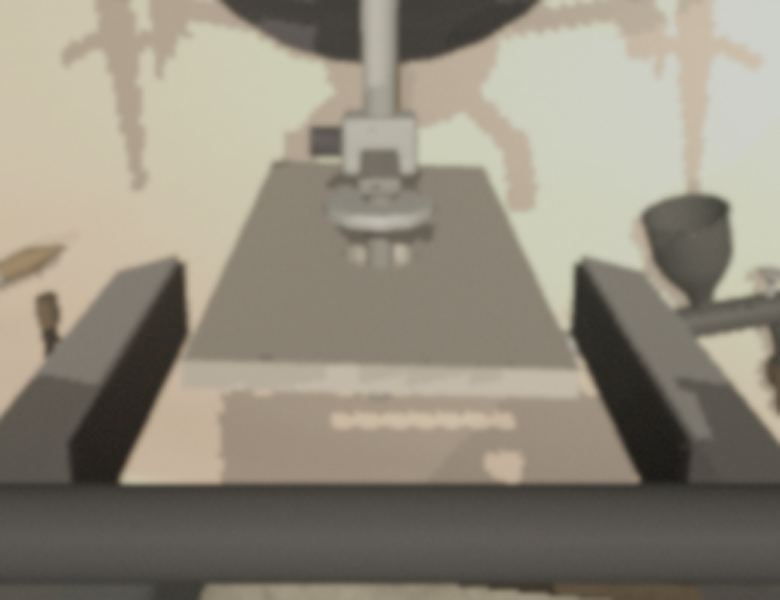

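Emit:
{"api": "jog_arm", "payload": {
  "plan": [0, 0, 0.3, 0, 0, 0, 0.8, 0, 0, 0, 1.5, 0, 0, 0, 2.3, 0, 0, 0, 3.1, 0, 0, 0, 3.9, 0, 0, 0, 4.7, 0, 0, 0, 5.5, 0, -1, 2, 5.5, 0, -2, 4, 5.5, 0, -2, 6, 5.5, 0, -2, 8, 5.5, 0, -2, 8, 5.5, 0, -2, 8, 5.5, 0, -2, 8, 5.5, 0, -2, 8, 5.5, 0, -2, 8, 5.5, 0]
}}

```text
clock: 26.65
tcp_pos: [0.4202, -0.0246, 0.3062]
ee_rot: [-3.135, -0.194, -0.001]
ft_force: [0.6, 0.0, 0.3]
gripper_width: 0.0798
```

Run:
```python
from h import *
from cell import sense,optics
s=sense();print(s['clock'],s['tcp_pos'],s['ft_force'])
a=np.radians(187.0);d=np.array([np.cos(a),np.sin(a)]);e=np.array([-d[1],d[0]])
for n in('scene','top'):
    im=optics.get_image(n);np.savez(n+'16.npz',**im);cv2.imwrite(f'pics/{n}16.png',im['color'][:,:,::-1])
    c=cloud(im);z=c[...,2];ax=np.array([.5789,-.2120]) if n=='scene' else np.array([.5803,-.2095])
    m=(z>.186)&(z<.2)&(np.hypot(c[...,0]-.58,c[...,1]+.21)<.075)
    nl,l,st,ce=cv2.connectedComponentsWithStats(m.astype(np.uint8))
    for i in range(1,nl):
        if st[i,4]>8: P=c[l==i].mean(0);print(n,'peg',np.degrees(np.arctan2(P[1]-ax[1],P[0]-ax[0])))
    q=c[...,:2]-ax;r=q@d;t=q@e
    m=(abs(t)<.03)&(r>.09)&(r<.13)&(z>.08)&(z<.205); print(n,'tile pts',m.sum())
    if m.sum()>100:
        M=np.c_[z[m]-.155,t[m],np.ones(m.sum())];w=np.ones(m.sum())
        for k in range(8):
            co=np.linalg.lstsq(M*w[:,None],r[m]*w,rcond=None)[0];w=1/(1+((M@co-r[m])/.002)**2)
        print('front r',co[2],'slope',co[:2],'t mid',(np.percentile(t[m],[1,99])))
s=load('scene16');cv2.imwrite('pics/s16c.png',cv2.resize(s['color'][190:350,270:450,::-1],None,fx=3.5,fy=3.5,interpolation=cv2.INTER_CUBIC))
```

```text
26.65 [ 0.42019096 -0.02456228  0.30619618] [0.5698198  0.01633783 0.34586801]
scene peg 52.26926640390505
scene peg 141.80476865611354
scene peg -38.36874802152684
scene peg -127.65219694991904
scene tile pts 1077
front r 0.10948037325092916 slope [-0.00149607  0.05024589] t mid [-0.02935014  0.02961828]
top peg -38.15294522846593
top peg 51.595170112567345
top peg -127.59265441599723
top tile pts 164
front r 0.11123445646189824 slope [-0.00219415  0.02261253] t mid [-0.0233392   0.02830278]
```

View pics/s16c.png

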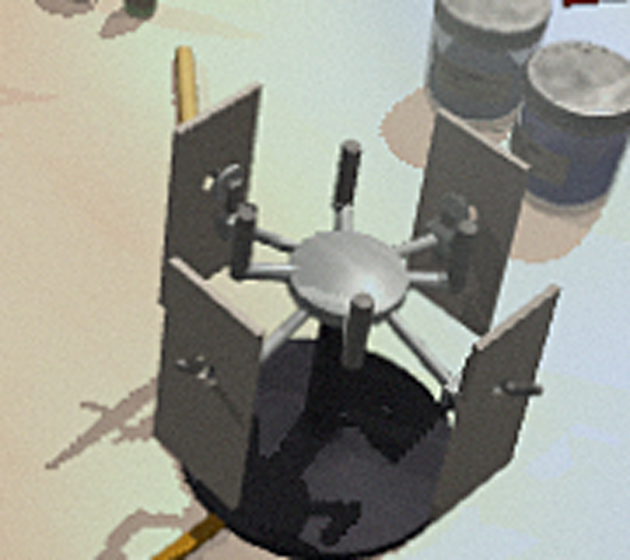

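View pics/top16.png

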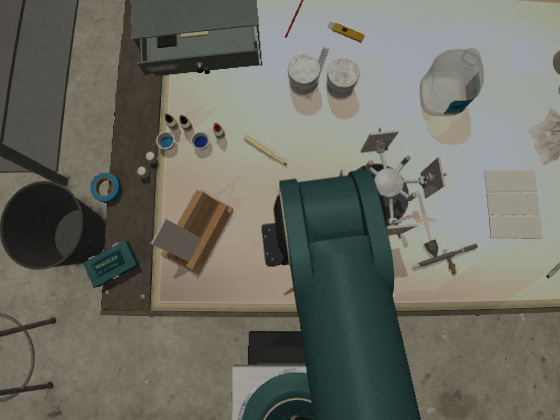

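Emit:
{"api": "jog_arm", "payload": {
  "plan": [0, 0, 0, 0, 0, 0, 0, 0, 0, 0, 0, 0, 0, 0, 0, 0, 0, 0, 0, 0, 0, 0, 0, 0, 0, 0, 0, 0, 0, 0, 0, 0, 0, 0, 0, 0, 0, 0, 0, 0, 0, 0, 0, 0, 0, 0, 0, 0]
}}

```text
clock: 27.75
tcp_pos: [0.4199, -0.0236, 0.3056]
ee_rot: [-3.135, -0.196, 0.0]
ft_force: [0.5, 0.2, 0.2]
gripper_width: 0.0802
```

Run:
```python
from cell import robot
print(robot.sign_off())
```

```text
the job is handed in; nothing more can be done
None
```

The drilled tile hangs on the free hook over the pointer, and I handed the job in at about 28 s of the 67 s allowed. The hand-in gave no verdict.

- **Carousel:** I led a peg clockwise by about 115°. The free hook ended about 1° (roughly 2 mm) from the pointer line.
- **Tile:** I gripped it by its side edges, stood it upright against the shelf and carried it over. I felt the wire's height by lowering the tile's edge onto it, and the tip's distance by touching the tile's back against it. Then I passed the hole along the bend with no force above the noise.
- **Contact forces:** the highest readings while feeling were about 9 N, against the 25 N limit. The tile met the wire at about 4 N when I seated it.
- **Last checks:** the tile hung within about 0.2° of upright, 107 to 109 mm from the axis. The hook had not moved, the undrilled tile looked unmoved in the pictures (I did not measure it again), and the gripper was clear.
- **Disagreements:** the two fixed cameras differed by 2 to 3 mm on the carousel axis, so I used the arm's own readings and the touches for the fit. The tile is turned a degree or two about the vertical on the hook, which should not matter.

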